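# Test the battery packs and stack them on the tilted cradle

### The job

Lift the probe out of the fork on the tester and touch its tip on the tester's brass zero pad, then on the brass test point of each battery pack on the bench in the order white, yellow, green, red (leaving out any that is missing), and hang the probe back upright in its fork. Then stack all the packs in one straight pile along the middle stripe of the tilted cradle, each lying flat with its length down the slope and one end right up against the backstop, and let go. Leave the glass jar, the roll of tape and the orange screwdriver where they are.

Things in the scene. Friction and masses are not known exactly. Their poses are not given: they have to be found in the camera images.
- tester: yellow tester, a fixed box 90 mm (its x) by 110 mm (its y) by 45 mm high with a grey top; origin under the centre of the box, z up. On its -x face (the end turned to the robot) an upright plate 85 mm high carries the probe's fork
- zero_pad (a point): centre of the round brass zero pad, 18 mm across, flush in the tester's top face 45.5 mm above the bench (24 mm along +x of the tester's origin)
- fork (a point): resting place of the probe: the point between the two prongs of the steel fork, level with their upper faces, 85 mm above the bench; the prongs point to the tester's -x, are 55 mm long and 13 mm wide and leave a 24 mm slot, open at the -x end and above; axes are the tester's
- probe_tip (a point): tip of the test probe, a rigid rod 146 mm long, 120 g, that starts hanging upright in the fork, free to be lifted out. Its z runs from the tip up the rod: brass tip and thin steel shaft (10 mm thick) 0 to 60 mm, black collar 40 mm across from 60 to 66 mm, round orange handle 26 mm across from 66 to 146 mm
- probe_collar (a point): centre of the underside of the probe's collar, 60 mm above the tip; lies on the fork point when the probe hangs in place
- probe_grip (a point): middle of the probe's handle on its axis, 110 mm above the tip; z along the rod to the handle's end
- cradle_bed: bed of the fixed cradle: aluminium plate 150 mm wide, blue centre stripe, sloping 0.314 rad down to a blue backstop square to it, 145 mm tall. Origin: mid-width of the line where bed surface (z=0) and backstop face (x=0) meet, 35 mm above the bench. x points down the slope into the backstop (bed reaches to x=-155 mm), y across, z off the surface. Sides and front open; packs do not slide on it by themselves
- white_centre (a point): centre of the white battery pack, a rigid box 104 mm (its x) by 62 mm (its y) by 36 mm high (its z), about 300 g, white with black end bands, lying flat on the bench at the start; some packs may be absent (None)
- white_point (a point): centre of the white pack's test point, a round brass disc 16 mm across flush in its top face, 26 mm along +x of the pack's centre and 18 mm above it
- yellow_centre (a point): centre of the yellow battery pack, a rigid box 104 mm (its x) by 62 mm (its y) by 36 mm high (its z), about 300 g, yellow with black end bands, lying flat on the bench at the start; some packs may be absent (None)
- yellow_point (a point): centre of the yellow pack's test point, a round brass disc 16 mm across flush in its top face, 26 mm along +x of the pack's centre and 18 mm above it
- green_centre (a point): centre of the green battery pack, a rigid box 104 mm (its x) by 62 mm (its y) by 36 mm high (its z), about 300 g, green with black end bands, lying flat on the bench at the start; some packs may be absent (None)
- green_point (a point): centre of the green pack's test point, a round brass disc 16 mm across flush in its top face, 26 mm along +x of the pack's centre and 18 mm above it
- red_centre (a point): centre of the red battery pack, a rigid box 104 mm (its x) by 62 mm (its y) by 36 mm high (its z), about 300 g, red with black end bands, lying flat on the bench at the start; some packs may be absent (None)
- red_point (a point): centre of the red pack's test point, a round brass disc 16 mm across flush in its top face, 26 mm along +x of the pack's centre and 18 mm above it
- jar_c (a point): glass jar with a black lid, 64 mm across, 85 mm high; a bystander, the point is about its middle
- tape_c (a point): roll of black tape lying flat, 90 mm across, 22 mm high; a bystander, the point is about its middle
- driver_orange_c (a point): orange screwdriver, lying, 150 mm long; a bystander, the point is about its middle
Mind the look-alikes: they are no part of the job. Leave any purple look-alike of the part that bears probe_tip alone. Of the things that look like the part that bears yellow_centre, take the one that is farthest to the robot's left at the start.

How it is judged:
By the outcome, as a careful person would: the job done as asked, in the order asked, and still so for the second after the job is handed in, with the robot touching nothing.
Of pack_white, pack_yellow, pack_green, pack_red only 3 to 4 are there at a start; the rules pass over those that are not, and their reading is None.
At some moment in a run one of pack_white, pack_yellow, pack_green, pack_red may be knocked a few centimetres aside while the robot is not near it.
It also fails if it takes over 210 s, if anything falls off the work surface, if the arm or the gripper's body presses on something with over 40 N, if the wrist force passes 120 N, or if a joint passes its speed limit or range.

### The arm

A 7-joint arm with a two-finger parallel gripper is mounted at the origin on the work surface. World frame = base frame: x ahead of the robot, y to its left, z up, the work surface at z = 0. Lengths are in m, angles in rad, forces in N, time in s.
With the tool pointing down it reaches from about 0.4 to 0.875 m from the base axis. Payload 19.3 kg.
Tool frame: the origin (TCP) lies between the finger pads; the fingertips stand 14 mm ahead of it and the grasp point (between the pads) lies 5 mm behind it; z points along the fingers, y is the line along which they close (so a half turn about z gives the same grasp; the last joint's range is limited). The gripper opens to 85 mm and grips with 20 to 120 N. Pads are 22 mm wide; open, the fingers measure 114 mm over their backs; the gripper's body (76 mm by 85 mm) begins 54 mm behind the grasp point. The pads swing forward as they close: fully open they stand 13 mm farther back than shut.
Start: joints at [-1.397, 0.521, -0.036, 1.599, 0.021, 1.021, -0.113], TCP at [0.151, 0.607, 0.245] pointing down, gripper open.
Joint ranges: [-2.91, 2.91], [-0.3, 2.13], [-1.5, 1.42], [0.17, 2.43], [-1.26, 4.41], [0.16, 1.93], [-2.52, 2.52]. Speed limits (rad/s): [1.89, 1.89, 2.39, 2.39, 3.01, 3.01, 3.01].

### API

Orientations are given as a unit quaternion [x, y, z, w].
In Python, from bench import env gives the robot as it stands. The module is installed in compiled form; this text tells all that it offers.
- The arm moves only by the tool apply_moves, never from a script. Its argument "targets" is a list of rows, each a list of 5 numbers: the shift along the tool's x, y, z in cm, then the turn about the tool's z in degrees, then the opening, from -1 (shut) to 1 (fully open). A call has 1 to 5 rows; each row shifts and turns the commanded pose from where the row before left it, along the tool's axes as they then stand; what a row does not reach is not made up. A row lasts 1/8 s, in which the tool goes at most 62.5 mm and 10.7 degrees, less where a joint would pass 70% of its speed; a pose out of reach is approached as far as the arm can. A call with a gripper value outside its range is refused whole. The fingers move at their own pace and stop on an object; "squeeze" is the grip in N (left out, the last holds). Time passes only in rows, so rows that do not move let the fingers close. It gives the time, the measured TCP pose, the force, the opening and the grip force at its end, in the units of the state.
- env.read_state(): the state, without advancing time (a new reading comes with each control period).
- env.read_camera(name): name is "scene" or "top" or "wrist"; returns a dict with "color" (480x640x3 uint8, red, green, blue), "range_z" (480x640 float32, m along the optical axis (not along the pixel's ray), 0 where there is no reading), "vertical_fov" (degrees; the focal length in pixels is half the picture's height over the tangent of half this angle, whatever the lens; pixels are square), "cx", "cy" (the principal point, pixels), "k1" (the pictures are not rectified: a ray, as slopes to the right and down, at radius r is drawn at 1 + k1 r^2 times it, then the intrinsics apply), "R" (3x3) and "t" (3): a world point X has camera coordinates R X + t; the wrist camera has in their place "mount" (4x4, takes a point from camera to tool coordinates, whose origin is the TCP and whose axes are the flange's). Camera axes: x right, y down, z forward; pixel columns grow to the right and rows downward; lengths in m; the calibration is good to about 2 mm. A picture is of the moment at which its call begins: read the wrist's pose just before it.
- env.close_job(): hands the job in; it is judged then, once.
The state is a dict: "clock": time; "qpos": joint angles; "joint_vel": joint speeds; "effort": joint torques, N m; "tcp_pos": TCP position; "tcp_rot": TCP orientation; "force": force on the tool from outside, world axes, zero at the start; "torque": the same for the moment, N m; "gripper_width": finger opening in m; "grasp_force": force on a finger pad.
Only numpy, scipy, OpenCV 4.12 (cv2) and the standard library are available. Lean on these libraries where they do the work, as an engineer would, in place of code of your own. Each camera call takes 0.05 s, during which the arm holds its last target. There are 200 camera calls.

## Working session

There is one attempt and no reset: what is moved stays moved. The work goes in short steps, Python scripts to look and compute and a tool call to move; the robot and the scene stay as the last step left them, time stands still between calls to the robot, and variables do not carry over. Pictures are saved under pics/ and viewed, at most 14 in all, crops included, and the job is handed in when it is done.

Besides the shell and the picture viewer there is one more tool, called after "Request:" as name([rows], argument=value, ...), one row to a line, values as JSON. apply_moves: Moves the arm, as the interface text tells. Its arguments: {"type":"object","properties":{"targets":{"type":"array"},"squeeze":{"type":"number"}},"required":["targets"]}

```bash
mkdir -p pics; cat > h.py <<'E'
import numpy as np, cv2, pickle
from scipy.spatial.transform import Rotation as Ro
from bench import env
def snap(name):
    s=env.read_state(); c=env.read_camera(name)
    if 'mount' in c:
        T=np.eye(4); T[:3,:3]=Ro.from_quat(s['tcp_rot']).as_matrix(); T[:3,3]=s['tcp_pos']
        M=np.linalg.inv(T@np.array(c['mount'])); c['R']=M[:3,:3]; c['t']=M[:3,3]
    return c
def f(c): return 240/np.tan(np.radians(c['vertical_fov'])/2)
def K(c): return np.array([[f(c),0,c['cx']],[0,f(c),c['cy']],[0,0,1.]])
def D(c): return np.array([c['k1'],0,0,0,0.])
def rays(c,uv):
    uv=np.asarray(uv,float).reshape(-1,1,2)
    p=cv2.undistortPointsIter(uv,K(c),D(c),None,None,(3,50,1e-9)).reshape(-1,2)
    d=np.c_[p,np.ones(len(p))]
    R=np.array(c['R']);t=np.array(c['t'])
    return -R.T@t, d@R      # origin, directions (scaled with z=1)
def onplane(c,uv,z):
    o,d=rays(c,uv); return o+d*((z-o[2])/d[:,2])[:,None]
def cloud(c):
    v,u=np.mgrid[:480,:640]; o,d=rays(c,np.c_[u.ravel(),v.ravel()])
    return (o+d*c['range_z'].reshape(-1,1)).reshape(480,640,3)
def proj(c,X):
    R=np.array(c['R']);t=np.array(c['t'])
    return cv2.projectPoints(np.asarray(X,float).reshape(-1,3),cv2.Rodrigues(R)[0],t,K(c),D(c))[0].reshape(-1,2)
def save(c,n,box=None,s=1):
    im=c['color'][:,:,::-1]
    if box: im=im[box[1]:box[3],box[0]:box[2]]
    cv2.imwrite('pics/'+n+'.png',cv2.resize(im,None,fx=s,fy=s,interpolation=cv2.INTER_CUBIC))
E
python3 - <<'E'
from h import *
s=env.read_state(); print({k:np.round(v,3) for k,v in s.items()})
for n in('scene','top','wrist'):
    c=snap(n); save(c,n+'0'); pickle.dump(c,open(n+'0.pkl','wb')); print(n,c['vertical_fov'],c['k1'],-np.array(c['R']).T@c['t'],np.round(c['R'],2).tolist())
E
```

```text
{'clock': np.float64(0.0), 'qpos': array([-1.397,  0.522, -0.036,  1.6  ,  0.021,  1.021, -0.113]), 'joint_vel': array([-0.001,  0.   , -0.   , -0.001,  0.   ,  0.001,  0.001]), 'effort': array([-0.0000e+00, -9.2711e+01,  1.9800e+00, -3.6994e+01,  1.8000e-02,
        8.0000e-03,  0.0000e+00]), 'tcp_pos': array([0.151, 0.606, 0.245]), 'tcp_rot': array([ 0.122,  0.993, -0.001, -0.   ]), 'force': array([ 0.368, -0.289,  0.152]), 'torque': array([-0.012,  0.01 , -0.034]), 'grasp_force': np.float64(0.0), 'gripper_width': np.float64(0.086)}
scene 48.904452246262316 -0.040048378041325175 [ 1.24681545 -0.63262986  0.9312224 ] [[0.64, 0.77, 0.02], [0.54, -0.43, -0.73], [-0.55, 0.47, -0.68]]
top 43.832499546166325 -0.009862725976590858 [ 0.3897665  -0.067666    1.53597689] [[-0.03, -1.0, -0.01], [-0.99, 0.03, -0.11], [0.11, 0.0, -0.99]]
wrist 69.53323302835969 -0.031038883401252104 [0.07114986 0.62613173 0.37280234] [[0.24, 0.97, -0.0], [0.92, -0.23, 0.32], [0.31, -0.08, -0.95]]
```

View pics/scene0.png

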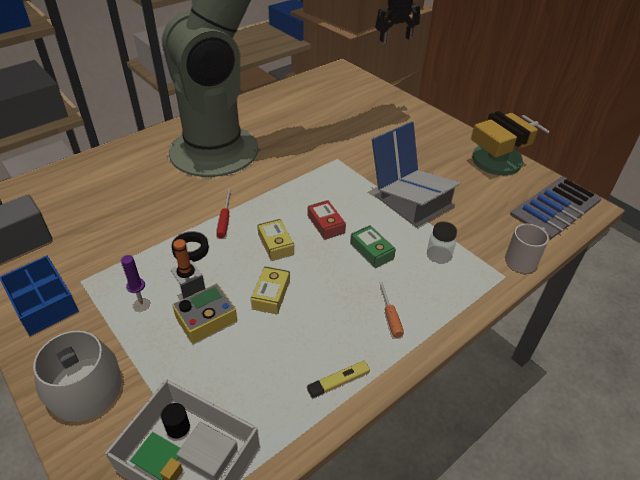

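View pics/top0.png

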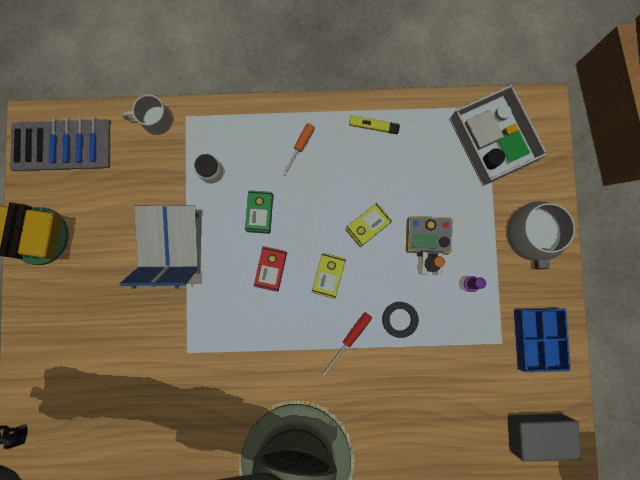

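Scene/top show red (270,268), green (259,211) and two yellow packs; the left one at (329,275) is the target. White is absent. Tester is at (430,235) with the orange probe at (433,263), a purple look-alike at (474,283), and the cradle at (165,240) with its backstop on the robot side.

```bash
cat >> h.py <<'E'
RNG={'red':((0,150,70),(6,255,255)),'green':((60,120,30),(90,255,255)),'yellow':((23,110,80),(34,255,255)),'orange':((7,170,100),(14,255,255)),'blue':((103,120,40),(125,255,255)),'brass':((14,90,60),(22,255,255))}
def mask(c,col,roi=None):
    h=cv2.cvtColor(c['color'],cv2.COLOR_RGB2HSV); m=cv2.inRange(h,*map(np.array,RNG[col]))
    if roi: z=np.zeros_like(m); z[roi[1]:roi[3],roi[0]:roi[2]]=m[roi[1]:roi[3],roi[0]:roi[2]]; m=z
    return m
def blobs(m,amin=60):
    n,l,st,ce=cv2.connectedComponentsWithStats(m); return [(l==i,st[i],ce[i]) for i in range(1,n) if st[i][4]>=amin]
E
python3 - <<'E'
from h import *
for n in('top','scene'):
    c=pickle.load(open(n+'0.pkl','rb')); P=cloud(c)
    for col in('red','green','yellow','orange','brass'):
        for m,st,ce in blobs(mask(c,col),15 if col=='brass' else 40):
            Q=P[m]; Q=Q[np.isfinite(Q).all(1)]
            if abs(Q[:,0].mean()-.5)>.5 or abs(Q[:,1].mean())>.6: continue
            zt=np.percentile(Q[:,2],90); T=Q[abs(Q[:,2]-zt)<.006]
            r=cv2.minAreaRect((T[:,:2]*1000).astype(np.float32))
            print(n,col,st[4],np.round(ce),'ztop %.3f'%zt,'mean',np.round(T.mean(0),3),'rect mm',np.round(r[0]),np.round(r[1]),round(r[2],1))
c=pickle.load(open('wrist0.pkl','rb'));print(np.round(c['mount'],3).tolist())
c=pickle.load(open('top0.pkl','rb'));save(c,'tz',(380,190,500,310),5)
P=cloud(c)
for uv in((165,215),(165,235),(165,255),(140,235),(190,235),(160,278),(160,268),(430,218),(445,255)): print(uv,np.round(P[uv[1],uv[0]],3))
E
```

```text
top red 462 [271. 266.] ztop 0.041 mean [0.481 0.047 0.038] rect mm [476.  49.] [59. 91.] 76.0
top red 305 [357. 330.] ztop 0.029 mean [ 0.317 -0.165  0.026] rect mm [ 316. -165.] [22. 91.] 52.2
top green 549 [514. 146.] ztop 0.038 mean [ 0.771 -0.585  0.035] rect mm [ 773. -583.] [69. 60.] 23.9
top green 438 [259. 208.] ztop 0.041 mean [0.631 0.073 0.039] rect mm [623.  75.] [59. 90.] 84.3
top yellow 370 [369. 123.] ztop 0.021 mean [ 0.849 -0.218  0.018] rect mm [ 848. -217.] [105.  27.] 78.2
top yellow 48 [511. 129.] ztop 0.050 mean [ 0.811 -0.575  0.047] rect mm [ 811. -575.] [16. 23.] 22.7
top yellow 618 [366. 226.] ztop 0.041 mean [ 0.576 -0.197  0.038] rect mm [ 580. -203.] [ 61. 102.] 37.4
top yellow 604 [ 37. 231.] ztop 0.129 mean [0.578 0.598 0.126] rect mm [573. 602.] [60. 99.] 79.7
top yellow 72 [411. 238.] ztop 0.048 mean [ 0.542 -0.306  0.046] rect mm [ 552. -314.] [28. 89.] 88.1
top yellow 52 [449. 235.] ztop 0.048 mean [ 0.549 -0.405  0.045] rect mm [ 545. -399.] [24. 87.] 90.0
top yellow 614 [329. 273.] ztop 0.041 mean [ 0.461 -0.099  0.038] rect mm [454. -97.] [ 61. 
[... 2487 characters left out ...]
brass 26 [200. 339.] ztop 0.013 mean [ 0.593 -0.397  0.011] rect mm [ 593. -393.] [31.  3.] 85.5
scene brass 100 [348. 380.] ztop 0.012 mean [ 0.864 -0.215  0.01 ] rect mm [ 864. -218.] [96.  3.] 77.5
scene brass 325 [172. 470.] ztop 0.046 mean [ 0.817 -0.577  0.044] rect mm [ 816. -577.] [22. 30.] 21.1
[[-0.0, -0.947, -0.321, 0.082], [1.0, -0.001, 0.0, -0.0], [-0.0, -0.321, 0.947, -0.128], [0.0, 0.0, 0.0, 1.0]]
(165, 215) [0.613 0.301 0.082]
(165, 235) [0.565 0.306 0.065]
(165, 255) [0.516 0.31  0.049]
(140, 235) [0.568 0.371 0.057]
(190, 235) [0.563 0.244 0.062]
(160, 278) [0.455 0.3   0.137]
(160, 268) [0.484 0.323 0.048]
(430, 218) [ 0.589 -0.357  0.048]
(445, 255) [ 0.498 -0.4    0.   ]
```

View pics/tz.png

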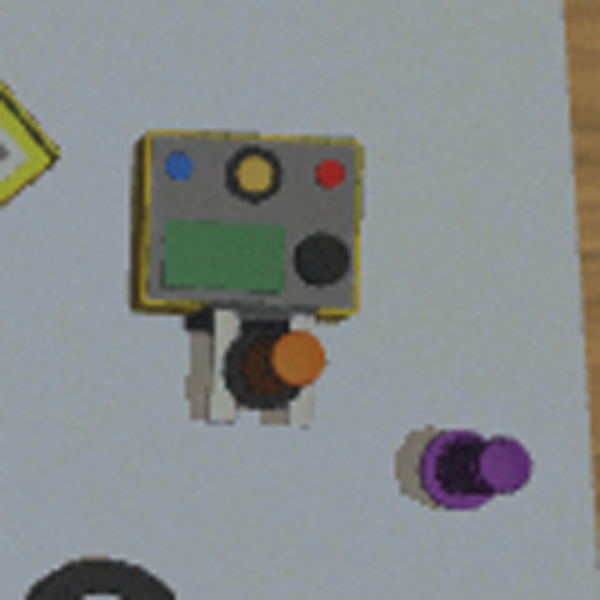

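The crop shows the fork's prongs at (225,370) and (305,370) with the probe hanging between them. The zero pad is at (253,173) and the purple probe is 10 cm to the right. Setting out now.

Request:
apply_moves([
  [-5.2, -3.2, -0.5, 0, 0.3],
  [-5.2, -3.2, -0.5, 0, 0.3],
  [-5.2, -3.2, -0.5, 0, 0.3],
  [-5.2, -3.2, 0, 0, 0.3],
], squeeze=60)

```text
clock: 0.65
tcp_pos: [0.323, 0.4306, 0.2606]
tcp_rot: [0.122, 0.993, 0.0, 0.0]
force: [1.2, 1.5, -0.1]
gripper_width: 0.0558
grasp_force: 0.0
```

Request:
apply_moves([
  [-5.2, -3.2, 0, 0, 0.3],
  [-5.2, -3.2, 0, 0, 0.3],
  [-5.2, -3.2, 0, 0, 0.3],
  [-1.6, -5.1, 0, 0, 0.3],
  [-1.6, -5.1, 0, 0, 0.3],
])

```text
clock: 1.27
tcp_pos: [0.4565, 0.1926, 0.26]
tcp_rot: [0.122, 0.993, -0.0, -0.0]
force: [1.2, 0.6, -0.5]
gripper_width: 0.0555
grasp_force: 0.0
```

Request:
apply_moves([
  [-1.6, -5.1, 0, 0, 0.3],
  [-1.6, -5.1, 0, 0, 0.3],
  [-1.6, -5.1, 0, 0, 0.3],
  [-1.6, -5.1, 0, 0, 0.3],
])

```text
clock: 1.78
tcp_pos: [0.4691, -0.0206, 0.2604]
tcp_rot: [0.122, 0.993, 0.0, 0.0]
force: [0.7, -0.5, -0.1]
gripper_width: 0.0551
grasp_force: 0.0
```

Request:
apply_moves([
  [0, 0, 0, 10.4, 0.3],
  [0, 0, 0, 10.4, 0.3],
  [0, 0, 0, 10.4, 0.3],
  [0, 0, 0, 10.4, 0.3],
  [0, 0, 0, 10.4, 0.3],
])

```text
clock: 2.4
tcp_pos: [0.4692, -0.0189, 0.2602]
tcp_rot: [0.547, 0.837, -0.0, -0.0]
force: [-0.4, -0.2, 0.2]
gripper_width: 0.0551
grasp_force: 0.0
```

Request:
apply_moves([
  [0, 0, 0, 10.4, 0.3],
  [0, 0, 0, 10.4, 0.3],
  [0, 0, 0, 10.4, 0.3],
  [0, 0, 0, 10.4, 0.3],
  [0, 0, 0, 10.4, 0.3],
])

```text
clock: 3.02
tcp_pos: [0.4692, -0.0189, 0.2602]
tcp_rot: [0.859, 0.513, -0.0, -0.0]
force: [-0.2, 0.5, 0.7]
gripper_width: 0.0558
grasp_force: 0.0
```

Request:
apply_moves([
  [0, 0, 0, 10.4, 0.3],
  [0, 0, 0, 10.4, 0.3],
  [0, 0, 0, 10.4, 0.3],
  [0, 0, 0, 10.4, 0.3],
  [0, 0, 0, 10.4, 0.3],
])

```text
clock: 3.65
tcp_pos: [0.4692, -0.0188, 0.2603]
tcp_rot: [0.996, 0.084, -0.0, -0.0]
force: [0.3, -0.3, -0.2]
gripper_width: 0.0558
grasp_force: 0.0
```

Request:
apply_moves([
  [0, 2.5, 0, 9.6, 0.3],
  [0, 5, 0, 0, 0.3],
  [0, 5, 0, 0, 0.3],
  [0, 5, 0, 0, 0.3],
  [0, 5, 0, 0, 0.3],
])

```text
clock: 4.28
tcp_pos: [0.4751, -0.2449, 0.2602]
tcp_rot: [1.0, 0.004, -0.0, -0.0]
force: [1.3, 0.4, -0.0]
gripper_width: 0.0552
grasp_force: 0.0
```

Request:
apply_moves([
  [0, 5, 0, 0, 0.3],
  [0, 5, 0, 0, 0.3],
  [0, 0, 0, 0, 0.3],
])

```text
clock: 4.65
tcp_pos: [0.4744, -0.3472, 0.2601]
tcp_rot: [1.0, 0.001, -0.0, 0.001]
force: [0.2, 0.7, -0.3]
gripper_width: 0.0556
grasp_force: 0.0
```

```bash
python3 - <<'E'
from h import *
c=snap('wrist'); save(c,'w1'); pickle.dump(c,open('w1.pkl','wb')); print(env.read_state()['tcp_pos'],env.read_state()['tcp_rot'],np.round(env.read_state()['qpos'],2))
P=cloud(c)
for col in('orange','brass'):
    for m,st,ce in blobs(mask(c,col),60):
        Q=P[m]; zt=np.percentile(Q[:,2],95); T=Q[abs(Q[:,2]-zt)<.006]
        r=cv2.minAreaRect((T[:,:2]*1000).astype(np.float32)); print(col,st,np.round(zt,4),np.round(T.mean(0),4),np.round(r[0]),np.round(r[1]))
E
```

```text
[ 0.47505139 -0.34494328  0.25990243] [ 9.99997215e-01  2.31269520e-03 -4.51528444e-04  1.34451477e-04] [ 0.02  0.56  0.76  1.71 -0.43  1.05 -0.64]
orange [303 234  36  33 919] 0.1715 [ 0.475  -0.348   0.1703] [ 475. -348.] [23. 24.]
brass [  445     0   195   431 28792] 0.0007 [ 0.4863 -0.6117 -0.0007] [ 397. -634.] [233. 560.]
brass [139 102  19  20 282] 0.0371 [ 0.5663 -0.1809  0.036 ] [ 566. -181.] [17. 17.]
brass [323 105  18   8  71] 0.0476 [ 0.5679 -0.3579  0.0463] [ 568. -358.] [ 5. 16.]
brass [ 80 191  16  17 221] 0.0374 [ 0.4803 -0.1029  0.0362] [ 480. -103.] [17. 18.]
brass [438 274  13  11  72] 0.0287 [ 0.3837 -0.4913  0.027 ] [ 382. -491.] [ 8. 14.]
brass [   0  345  150  135 9983] 0.0014 [1.905e-01 4.460e-02 1.000e-04] [184.  78.] [145. 398.]
brass [162 347  35  16 367] 0.293 [ 0.4844 -0.3015  0.2935] [ 484. -302.] [ 6. 11.]
brass [  245   348   152    79 10181] 0.0015 [ 2.096e-01 -3.481e-01 -3.000e-04] [ 200. -348.] [141. 213.]
brass [ 162  415   42   62 1631] 0.3049 [ 0.4656 -0.3018  0.3042] [ 467. -302.] [ 4. 11.]
brass [438 415  39  43 862] 0.3047 [ 0.4661 -0.3924  0.3039] [ 467. -392.] [12.  3.]
```

View pics/w1.png

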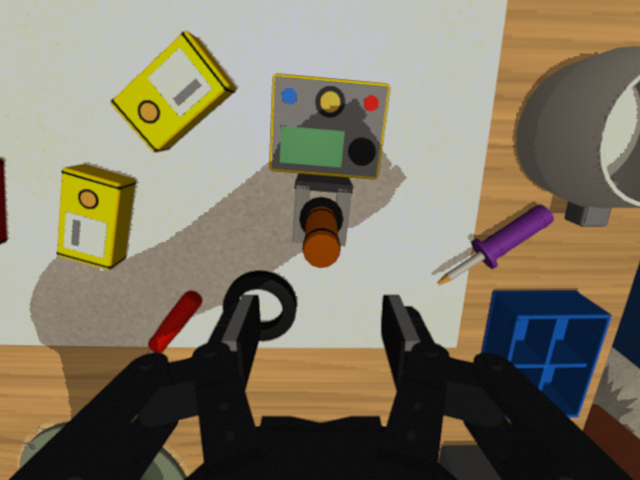

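The wrist view shows the orange probe's handle end at (321,250) above the fork and the zero pad at (330,101). The purple look-alike now lies at (500,240); the robot was never near it.

Request:
apply_moves([
  [0, 0.3, 4.5, 0, 0.3],
  [0, 0, 4.5, 0, 0.3],
  [0, 0, 3.6, 0, 0.3],
  [0, 0, 0, 0, 0.3],
  [0, 0, 0, 0, 0.3],
])

```text
clock: 5.32
tcp_pos: [0.4766, -0.3463, 0.1357]
tcp_rot: [1.0, 0.004, 0.001, 0.0]
force: [-0.6, 0.1, -0.5]
gripper_width: 0.0555
grasp_force: 0.0
```

```bash
python3 - <<'E'
from h import *
c=snap('top'); save(c,'t1'); 
P=cloud(c); h=cv2.cvtColor(c['color'],cv2.COLOR_RGB2HSV); m=cv2.inRange(h,(130,80,30),(165,255,255))
for m,st,ce in blobs(m,20): print(st,ce,P[m].mean(0),P[m].max(0),P[m].min(0))
E
```

```text
[497 265  34  29 365] [513.89863014 278.0630137 ] [ 0.4326501  -0.56321046  0.03227787] [ 0.46547112 -0.067666    1.53597689] [ 0.3897665  -0.60939122  0.00425589]
```

Request:
apply_moves([
  [0, 0, 0, 0, -1],
  [0, 0, 0, 0, -1],
  [0, 0, 0, 0, -1],
  [0, 0, 0, 0, -1],
  [0, 0, 0, 0, -1],
], squeeze=60)

```text
clock: 6.0
tcp_pos: [0.4764, -0.3467, 0.1352]
tcp_rot: [1.0, 0.004, 0.001, 0.0]
force: [-0.7, 1.5, 9.4]
gripper_width: 0.0251
grasp_force: 58.1
```

Request:
apply_moves([
  [0, 0, -2, 0, -1],
  [0, 0, -3, 0, -1],
  [0, 0, -3, 0, -1],
  [0, 0, -2, 0, -1],
  [0, 0, 0, 0, -1],
])

```text
clock: 6.62
tcp_pos: [0.4764, -0.3469, 0.2364]
tcp_rot: [1.0, 0.004, 0.001, 0.001]
force: [-0.1, -0.1, -1.8]
gripper_width: 0.0245
grasp_force: 58.9
```

```bash
python3 - <<'E'
from h import *
c=snap('wrist'); save(c,'w2'); pickle.dump(c,open('w2.pkl','wb')); s=env.read_state();print(s['tcp_pos'],s['tcp_rot'])
E
```

```text
[ 0.47608913 -0.34649023  0.23511944] [9.99992588e-01 3.79428010e-03 6.16974464e-04 2.16746942e-04]
```

View pics/w2.png

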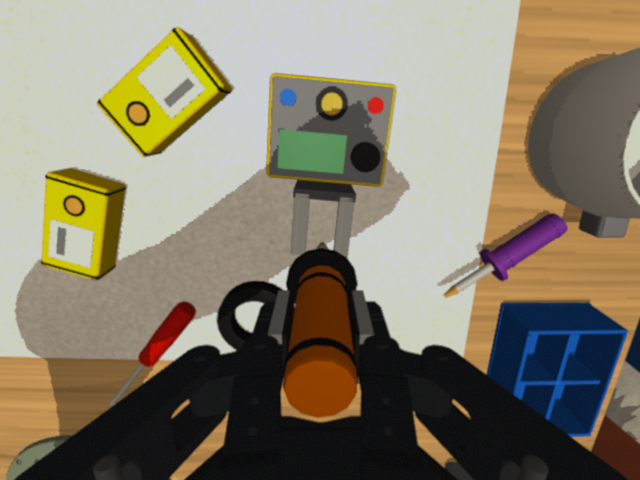

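The probe is held upright at (320,330), tip just visible at (322,247). The zero pad is at (331,103), the target yellow's test point at (74,205), and the purple one is still lying at (520,250).

```bash
cat >> h.py <<'E'
def disc(c,X,z,half=16):
    """brass disc near world point X, on plane z"""
    u,v=proj(c,[*X[:2],z])[0]; u,v=int(round(u)),int(round(v))
    h=cv2.cvtColor(c['color'],cv2.COLOR_RGB2HSV); m=cv2.inRange(h,(14,90,60),(25,200,255)) 
    y0,x0=max(v-half,0),max(u-half,0); r=cv2.morphologyEx(m[y0:v+half,x0:u+half],cv2.MORPH_OPEN,np.ones((3,3)))
    b=blobs(r,10)
    return [(np.round(onplane(c,k[2]+[x0,y0],z)[0],4),k[1][2:].tolist(),np.round(cloud(c)[int(k[2][1])+y0,int(k[2][0])+x0,2],4)) for k in b]
E
python3 - <<'E'
from h import *
for n in('w1','w2','top0','scene0'):
    c=pickle.load(open(n+'.pkl','rb')); print(n,'zero',disc(c,(.574,-.356),.0455),'yel',disc(c,(.480,-.103),.036))
c=pickle.load(open('w2.pkl','rb')); print('tip',onplane(c,[322,247],.125)); P=cloud(c); print(P[243:262:3,322].round(4)); h=cv2.cvtColor(c['color'],cv2.COLOR_RGB2HSV); print(h[100:106,325:338:3].tolist())
E
```

```text
w1 zero [(array([ 0.5746, -0.3561,  0.0455]), [21, 23, 377], np.float64(0.0447))] yel [(array([ 0.4802, -0.1027,  0.036 ]), [16, 17, 224], np.float64(0.0369))]
w2 zero [(array([ 0.5747, -0.356 ,  0.0455]), [23, 23, 427], np.float64(0.0453))] yel [(array([ 0.4804, -0.1029,  0.036 ]), [18, 18, 252], np.float64(0.036))]
top0 zero [(array([ 0.5738, -0.3581,  0.0455]), [6, 7, 39], np.float64(0.0431))] yel []
scene0 zero [(array([ 0.5737, -0.3562,  0.0455]), [9, 6, 48], np.float64(0.044)), (array([ 0.6058, -0.3614,  0.0455]), [26, 14, 212], np.float64(0.0295))] yel [(array([ 0.5075, -0.122 ,  0.036 ]), [31, 19, 262], np.float64(0.0332)), (array([ 0.4811, -0.1037,  0.036 ]), [6, 6, 32], np.float64(0.0403))]
tip [[ 0.47141496 -0.34840223  0.125     ]]
[[ 0.4771 -0.3483  0.1322]
 [ 0.4789 -0.3482  0.1432]
 [ 0.4938 -0.3479  0.1885]
 [ 0.4933 -0.3479  0.1917]
 [ 0.4917 -0.3479  0.1921]
 [ 0.4899 -0.3479  0.192 ]
 [ 0.488  -0.3479  0.1916]]
[[[23, 179, 206], [24, 176, 206], [24, 178, 205], [25, 175, 205], [24, 176, 206]], [[23, 179, 206], [24, 175, 206], [23, 177, 206], [25, 174, 204], [24, 175, 206]], [[23, 179, 205], [24, 176, 206], [24, 178, 205], [25, 174, 205], [24, 175, 205]], [[23, 180, 205], [24, 177, 205], [24, 176, 206], [25, 173, 206], [24, 176, 206]], [[23, 178, 206], [24, 175, 206], [24, 179, 205], [25, 171, 206], [24, 177, 205]], [[23, 177, 206], [24, 175, 205], [24, 177, 206], [25, 172, 206], [24, 175, 206]]]
```

Request:
apply_moves([
  [5, 0.4, 0, 0, -1],
  [5.05, 0.4, 0, 0, -1],
  [0, 0, 4, 0, -1],
  [0, 0, 3.2, 0, -1],
  [0, 0, 0, 0, -1],
])

```text
clock: 7.3
tcp_pos: [0.5752, -0.3529, 0.1596]
tcp_rot: [1.0, 0.004, -0.002, -0.001]
force: [-1.1, 0.2, -0.8]
gripper_width: 0.0248
grasp_force: 59.0
```

Request:
apply_moves([
  [0, 0, 0.3, 0, -1],
  [0, 0, 0.2, 0, -1],
  [0, 0, 0.2, 0, -1],
  [0, 0, 0, 0, -1],
])

```text
clock: 7.8
tcp_pos: [0.5766, -0.3537, 0.1556]
tcp_rot: [1.0, 0.004, 0.0, 0.0]
force: [0.9, 0.7, -2.1]
gripper_width: 0.0247
grasp_force: 59.0
```

Request:
apply_moves([
  [0, 0, 0.1, 0, -1],
  [0, 0, 0.1, 0, -1],
  [0, 0, 0, 0, -1],
])

```text
clock: 8.18
tcp_pos: [0.5771, -0.354, 0.1548]
tcp_rot: [1.0, 0.004, 0.001, 0.0]
force: [-2.6, 3.0, 16.2]
gripper_width: 0.0244
grasp_force: 60.9
```

Request:
apply_moves([
  [0, 0, 0.1, 0, -1],
  [0, 0, 0, 0, -1],
  [0, 0, 0, 0, -1],
])

```text
clock: 8.55
tcp_pos: [0.5773, -0.3542, 0.1545]
tcp_rot: [1.0, 0.004, 0.001, 0.0]
force: [-2.8, 4.3, 24.1]
gripper_width: 0.0249
grasp_force: 61.7
```

Request:
apply_moves([
  [0, 0, -3, 0, -1],
  [0, 0, -3, 0, -1],
  [-1.9, -5.05, 0, 0, -1],
  [-1.9, -5.05, 0, 0, -1],
  [-1.9, -5.05, 0, 0, -1],
])

```text
clock: 9.18
tcp_pos: [0.5176, -0.2012, 0.2124]
tcp_rot: [1.0, 0.004, 0.0, -0.0]
force: [1.1, 1.3, -1.2]
gripper_width: 0.0247
grasp_force: 59.6
```

Request:
apply_moves([
  [-1.9, -5.05, 0, 0, -1],
  [-1.9, -5.05, 0, 0, -1],
  [0, 0, 0, 0, -1],
  [0, 0, 0, 0, -1],
])

```text
clock: 9.68
tcp_pos: [0.48, -0.1021, 0.2127]
tcp_rot: [1.0, 0.004, 0.0, 0.0]
force: [-0.2, -0.6, -1.4]
gripper_width: 0.0247
grasp_force: 59.7
```

```bash
cat >> h.py <<'E'
def look(n):
    c=snap('wrist'); save(c,n); pickle.dump(c,open(n+'.pkl','wb')); s=env.read_state(); print('tcp',s['tcp_pos'].round(4),'yaw',round(np.degrees(Ro.from_quat(s['tcp_rot']).as_matrix()[:2,0]@[0,1]),2)); return c
def packs(c,cols=('red','green','yellow'),zt=.036):
    for col in cols:
        for m,st,ce in blobs(mask(c,col),25 if c['color'] is None else 150):
            Q=cloud(c)[m]; T=Q[abs(Q[:,2]-zt)<.006]
            if len(T)<.3*len(Q) or len(T)<30: continue
            r=cv2.minAreaRect((T[:,:2]*1000).astype(np.float32)); print(col,'mean',T.mean(0).round(3),'rect',np.round(r[0]),np.round(r[1]),round(r[2],1))
E
python3 - <<'E'
from h import *
c=look('w3'); print('disc',disc(c,(.480,-.103),.036,30)); packs(c)
E
```

```text
tcp [ 0.4799 -0.1027  0.2126] yaw 0.38
disc [(array([ 0.4803, -0.1032,  0.036 ]), [18, 18, 253], np.float64(0.036))]
red mean [0.525 0.038 0.035] rect [525.  39.] [60.  5.] 77.2
red mean [0.484 0.047 0.035] rect [475.  51.] [62. 97.] 76.5
green mean [0.617 0.073 0.035] rect [615.  77.] [62. 84.] 84.2
yellow mean [ 0.613 -0.24   0.035] rect [ 612. -241.] [58.  4.] 37.2
yellow mean [ 0.581 -0.196  0.035] rect [ 582. -202.] [62. 93.] 37.4
yellow mean [ 0.558 -0.302  0.038] rect [ 551. -344.] [93. 91.] 87.1
yellow mean [ 0.553 -0.161  0.034] rect [ 552. -162.] [60.  4.] 37.5
yellow mean [ 0.504 -0.11   0.034] rect [ 504. -110.] [59.  4.] 72.9
yellow mean [ 0.473 -0.097  0.035] rect [455. -96.] [60. 92.] 73.1
```

View pics/w3.png

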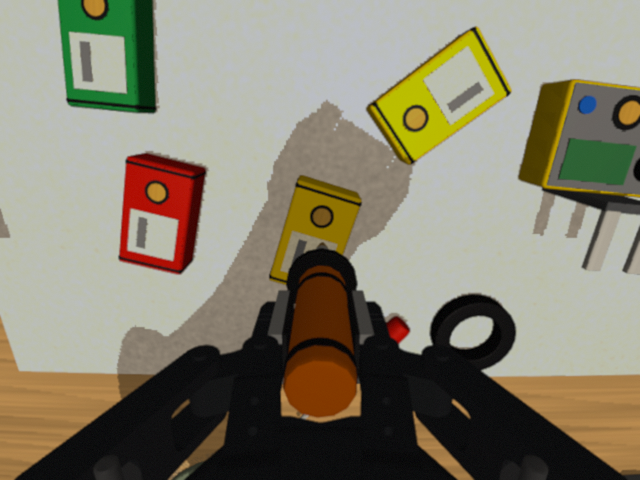

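Yellow's test point is at (321,216), red's at (157,192), green's at (94,6); nothing has moved.

Request:
apply_moves([
  [0.2, 0, 4, 0, -1],
  [0, 0, 2.5, 0, -1],
  [0, 0, 0.2, 0, -1],
  [0, 0, 0, 0, -1],
  [0, 0, 0, 0, -1],
])

```text
clock: 10.35
tcp_pos: [0.4818, -0.1024, 0.1457]
tcp_rot: [1.0, 0.003, 0.0, 0.0]
force: [0.7, -0.3, -1.7]
gripper_width: 0.025
grasp_force: 59.7
```

Request:
apply_moves([
  [0, 0, 0.1, 0, -1],
  [0, 0, 0, 0, -1],
  [0, 0, 0, 0, -1],
])

```text
clock: 10.72
tcp_pos: [0.4816, -0.1019, 0.1444]
tcp_rot: [1.0, 0.004, 0.0, -0.0]
force: [-0.3, 0.6, -0.6]
gripper_width: 0.0248
grasp_force: 59.7
```

Request:
apply_moves([
  [0, 0, 0.1, 0, -1],
  [0, 0, 0, 0, -1],
  [0, 0, 0, 0, -1],
])

```text
clock: 11.1
tcp_pos: [0.482, -0.102, 0.1438]
tcp_rot: [1.0, 0.004, 0.001, -0.0]
force: [-1.8, 1.2, 12.0]
gripper_width: 0.0249
grasp_force: 61.4
```

Request:
apply_moves([
  [0, 0, 0.1, 0, -1],
  [0, 0, 0, 0, -1],
  [0, 0, 0, 0, -1],
])

```text
clock: 11.48
tcp_pos: [0.4825, -0.1021, 0.1434]
tcp_rot: [1.0, 0.004, 0.001, -0.0]
force: [-3.0, 2.5, 27.6]
gripper_width: 0.0248
grasp_force: 62.8
```

Request:
apply_moves([
  [0, 0, -3, 0, -1],
  [0, 0, -3, 0, -1],
  [4.2, -4.45, 0, 0, -1],
  [4.2, -4.45, 0, 0, -1],
  [4.2, -4.45, 0, 0, -1],
])

```text
clock: 12.1
tcp_pos: [0.6078, 0.0343, 0.2024]
tcp_rot: [1.0, 0.004, 0.0, -0.0]
force: [1.4, -0.7, 0.1]
gripper_width: 0.0249
grasp_force: 59.8
```

Request:
apply_moves([
  [4.2, -4.45, 0, 0, -1],
  [0, 0, 0, 0, -1],
  [0, 0, 0, 0, -1],
])

```text
clock: 12.48
tcp_pos: [0.6479, 0.0768, 0.2019]
tcp_rot: [1.0, 0.004, -0.0, 0.0]
force: [-1.3, -0.2, -1.3]
gripper_width: 0.025
grasp_force: 59.8
```

```bash
python3 - <<'E'
from h import *
c=look('w4'); print('disc',disc(c,(.650,.075),.036,30),'red',disc(c,(.502,.046),.036,30)); packs(c)
P=cloud(c); m=(abs(P[:,:,2]-env.read_state()['tcp_pos'][2]+.043)<.004); v,u=np.where(m[200:300,280:360]); Q=P[200:300,280:360][m[200:300,280:360]]; print('collar',Q[:,0].max(),(Q[:,1].max()+Q[:,1].min())/2,Q[:,2].mean())
E
```

```text
tcp [0.6478 0.0763 0.2023] yaw 0.36
disc [(array([0.6498, 0.0747, 0.036 ]), [19, 18, 267], np.float64(0.0357)), (array([0.6239, 0.0749, 0.036 ]), [5, 3, 13], np.float64(0.1005))] red []
green mean [0.674 0.073 0.034] rect [674.  73.] [59.  5.] 84.1
green mean [0.645 0.077 0.035] rect [624.  77.] [60. 92.] 84.2
yellow mean [ 0.581 -0.187  0.035] rect [ 582. -201.] [63. 93.] 36.7
yellow mean [ 0.554 -0.16   0.034] rect [ 553. -161.] [61.  5.] 37.5
yellow mean [ 0.493 -0.108  0.035] rect [ 488. -104.] [62. 40.] 71.5
collar 0.6653261842166424 0.07592324976914643 0.15894237242039402
```

Request:
apply_moves([
  [0.4, 0, 3, 0, -1],
  [0, 0, 2.6, 0, -1],
  [0, 0, 0.3, 0, -1],
  [0, 0, 0, 0, -1],
  [0, 0, 0, 0, -1],
])

```text
clock: 13.15
tcp_pos: [0.6521, 0.0768, 0.1438]
tcp_rot: [1.0, 0.003, 0.0, -0.0]
force: [0.5, -0.1, -1.2]
gripper_width: 0.0245
grasp_force: 59.9
```

Request:
apply_moves([
  [0, 0, 0.1, 0, -1],
  [0, 0, 0, 0, -1],
  [0, 0, 0, 0, -1],
])

```text
clock: 13.52
tcp_pos: [0.6526, 0.0771, 0.1431]
tcp_rot: [1.0, 0.004, 0.0, -0.0]
force: [-0.8, 0.2, 7.9]
gripper_width: 0.0245
grasp_force: 60.9
```

Request:
apply_moves([
  [0, 0, 0.1, 0, -1],
  [0, 0, 0, 0, -1],
  [0, 0, 0, 0, -1],
])

```text
clock: 13.9
tcp_pos: [0.653, 0.077, 0.1428]
tcp_rot: [1.0, 0.004, 0.001, -0.0]
force: [-1.7, -0.2, 16.7]
gripper_width: 0.0249
grasp_force: 61.9
```

Request:
apply_moves([
  [0, 0, -3, 0, -1],
  [0, 0, -3, 0, -1],
  [-4.9, 1.0, 0, 0, -1],
  [-4.9, 1.0, 0, 0, -1],
  [-4.9, 1.0, 0, 0, -1],
])

```text
clock: 14.52
tcp_pos: [0.5038, 0.0458, 0.2013]
tcp_rot: [1.0, 0.004, 0.0, -0.0]
force: [1.5, -0.5, -1.5]
gripper_width: 0.0247
grasp_force: 60.3
```

Request:
apply_moves([
  [0, 0, 0, 0, -1],
  [0, 0, 0, 0, -1],
])

```text
clock: 14.78
tcp_pos: [0.506, 0.0466, 0.2017]
tcp_rot: [1.0, 0.004, 0.001, -0.0]
force: [0.1, -0.3, -1.1]
gripper_width: 0.0243
grasp_force: 60.3
```

```bash
python3 - <<'E'
from h import *
c=look('w5'); print('red',disc(c,(.502,.046),.036,30)); packs(c)
E
```

```text
tcp [0.5063 0.0465 0.2015] yaw 0.46
red [(array([0.5019, 0.0454, 0.036 ]), [18, 18, 257], np.float64(0.0356))]
red mean [0.526 0.04  0.034] rect [526.  40.] [59.  4.] 76.2
red mean [0.496 0.051 0.035] rect [477.  52.] [60. 91.] 76.0
green mean [0.672 0.068 0.035] rect [673.  71.] [55.  4.] 84.2
green mean [0.633 0.076 0.035] rect [624.  77.] [61. 93.] 84.2
green mean [0.575 0.083 0.035] rect [575.  82.] [58.  3.] 84.2
yellow mean [0.649 0.071 0.036] rect [649.  71.] [ 7. 16.] 76.6
yellow mean [ 0.576 -0.184  0.035] rect [ 579. -197.] [62. 83.] 37.4
yellow mean [ 0.553 -0.161  0.034] rect [ 553. -161.] [60.  6.] 36.6
yellow mean [ 0.504 -0.108  0.034] rect [ 504. -109.] [59.  4.] 72.4
yellow mean [ 0.465 -0.094  0.035] rect [455. -95.] [63. 93.] 73.0
```

Request:
apply_moves([
  [-0.2, 0, 3, 0, -1],
  [0, 0, 2.6, 0, -1],
  [0, 0, 0.3, 0, -1],
  [0, 0, 0, 0, -1],
  [0, 0, 0, 0, -1],
])

```text
clock: 15.45
tcp_pos: [0.5042, 0.0462, 0.1422]
tcp_rot: [1.0, 0.004, 0.0, 0.0]
force: [1.4, 0.5, 0.1]
gripper_width: 0.0248
grasp_force: 60.3
```

Request:
apply_moves([
  [0, 0, 0.1, 0, -1],
  [0, 0, 0.1, 0, -1],
  [0, 0, 0, 0, -1],
])

```text
clock: 15.82
tcp_pos: [0.5049, 0.0462, 0.1415]
tcp_rot: [1.0, 0.004, 0.001, -0.0]
force: [-2.6, 0.6, 27.1]
gripper_width: 0.0249
grasp_force: 63.1
```

Request:
apply_moves([
  [0, 0, -3, 0, -1],
  [0, 0, -3, 0, -1],
  [0, 0, -3, 0, -1],
  [-0.4, 5.6, 0, 0, -1],
  [-0.4, 5.6, 0, 0, -1],
])

```text
clock: 16.45
tcp_pos: [0.4965, -0.0666, 0.2305]
tcp_rot: [1.0, 0.005, 0.0, 0.0]
force: [1.2, -1.0, -0.1]
gripper_width: 0.0245
grasp_force: 60.0
```

Request:
apply_moves([
  [-0.4, 5.6, 0, 0, -1],
  [-0.4, 5.6, 0, 0, -1],
  [-0.4, 5.6, 0, 0, -1],
  [-0.4, 5.6, 0, 0, -1],
  [-0.4, 5.7, 0, 0, -1],
])

```text
clock: 17.08
tcp_pos: [0.4783, -0.3488, 0.2301]
tcp_rot: [1.0, 0.004, -0.0, -0.0]
force: [1.1, 0.7, -0.0]
gripper_width: 0.0244
grasp_force: 60.0
```

Request:
apply_moves([
  [0, 0, 0, 0, -1],
  [0, 0, 0, 0, -1],
])

```text
clock: 17.32
tcp_pos: [0.4783, -0.3469, 0.2299]
tcp_rot: [1.0, 0.004, -0.0, -0.0]
force: [0.3, 0.3, -1.7]
gripper_width: 0.0248
grasp_force: 59.9
```

```bash
python3 - <<'E'
from h import *
c=look('w6'); t=env.read_state()['tcp_pos']; P=cloud(c)
A=P[200:310,270:370].reshape(-1,3); Q=A[abs(A[:,2]-t[2]+.041)<.004]; print('collar',Q[:,0].max(),(Q[:,1].max()+Q[:,1].min())/2,Q[:,2].mean(),len(Q))
F=P[abs(P[:,:,2]-.085)<.005]; F=F[(abs(F[:,0]-.475)<.06)&(abs(F[:,1]+.348)<.05)]
b=F[F[:,0]<.50]
for s in(-1,1):
    g=b[s*(b[:,1]+.349)>0]; print('prong',len(g),g[:,1].min() if len(g) else 0,g[:,1].max() if len(g) else 0,g[:,0].min() if len(g) else 0)
print(P[180:250:10,322].round(3))
save(c,'w6c',(240,160,400,280),4)
E
```

```text
tcp [ 0.4787 -0.3462  0.23  ] yaw 0.47
collar 0.4954364510498473 -0.34764680802779113 0.1887866946605525 1511
prong 948 -0.3758007723006221 -0.34973364015599634 0.44741142552048857
prong 925 -0.348936807054047 -0.32109970788836173 0.449572036187825
[[ 0.51  -0.348  0.046]
 [ 0.506 -0.348  0.069]
 [ 0.501 -0.348  0.086]
 [ 0.471 -0.349  0.001]
 [ 0.46  -0.349  0.001]
 [ 0.449 -0.349  0.001]
 [ 0.437 -0.349  0.   ]]
```

View pics/w6c.png

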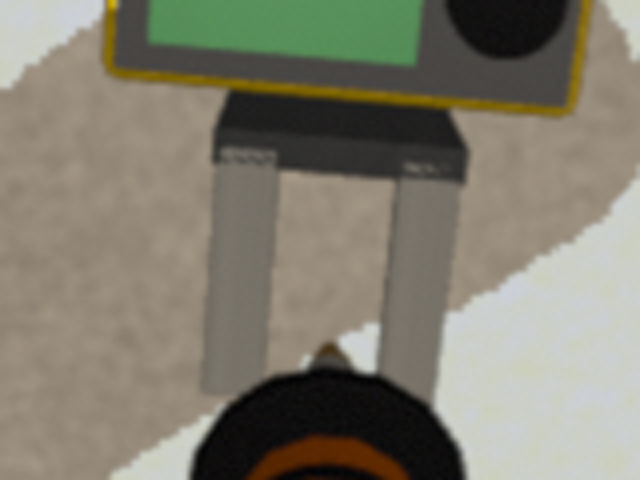

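The crop shows the fork prongs at (240,270) and (415,270), with the probe tip at (330,350) between them.

Request:
apply_moves([
  [0, 0.1, 4, 0, -1],
  [0, 0, 3, 0, -1],
  [0, 0, 2, 0, -1],
  [0, 0, 0.7, 0, -1],
  [0, 0, 0, 0, -1],
])

```text
clock: 18.0
tcp_pos: [0.4787, -0.3479, 0.1336]
tcp_rot: [1.0, 0.004, 0.0, 0.0]
force: [-0.3, -0.3, -0.1]
gripper_width: 0.025
grasp_force: 60.0
```

Request:
apply_moves([
  [0, 0, 0.1, 0, -1],
  [0, 0, 0, 0, -1],
  [0, 0, 0, 0, -1],
])

```text
clock: 18.38
tcp_pos: [0.4786, -0.348, 0.1327]
tcp_rot: [1.0, 0.004, 0.0, 0.0]
force: [1.5, 0.5, -0.9]
gripper_width: 0.0245
grasp_force: 60.0
```

Request:
apply_moves([
  [0, 0, 0.1, 0, -1],
  [0, 0, 0, 0, -1],
  [0, 0, 0, 0, -1],
])

```text
clock: 18.75
tcp_pos: [0.4785, -0.3481, 0.1315]
tcp_rot: [1.0, 0.004, 0.0, 0.0]
force: [0.2, 0.3, 4.7]
gripper_width: 0.0245
grasp_force: 60.8
```

Request:
apply_moves([
  [0, 0, 0.1, 0, -1],
  [0, 0, 0, 0, -1],
  [0, 0, 0, 0, -1],
])

```text
clock: 19.12
tcp_pos: [0.4786, -0.3483, 0.1313]
tcp_rot: [1.0, 0.004, 0.001, 0.0]
force: [-3.5, 2.7, 19.0]
gripper_width: 0.0249
grasp_force: 61.8
```

Request:
apply_moves([
  [0, 0, -0.15, 0, -1],
  [0, 0, 0, 0, -0.35],
  [0, 0, 0, 0, -0.2],
  [0, 0, 0, 0, 0.3],
  [0, 0, 0, 0, 0.3],
])

```text
clock: 19.75
tcp_pos: [0.4784, -0.348, 0.1317]
tcp_rot: [1.0, 0.004, -0.0, 0.0]
force: [0.4, 0.1, -0.3]
gripper_width: 0.0556
grasp_force: 0.0
```

Request:
apply_moves([
  [0, 0, -2, 0, 0.3],
  [0, 0, -5, 0, 0.3],
  [0, 0, -5, 0, 0.3],
  [0, 0, 0, 0, 0.3],
  [0, 0, 0, 0, 0.3],
])

```text
clock: 20.38
tcp_pos: [0.4785, -0.3478, 0.2525]
tcp_rot: [1.0, 0.004, 0.0, 0.0]
force: [0.2, 0.0, -2.0]
gripper_width: 0.0556
grasp_force: 0.0
```

```bash
python3 - <<'E'
from h import *
c=look('w7'); P=cloud(c)
for m,st,ce in blobs(mask(c,'orange'),60):
    Q=P[m]; zt=np.percentile(Q[:,2],95); T=Q[abs(Q[:,2]-zt)<.006]; print(st,np.round(zt,4),np.round(T.mean(0),4))
A=P[140:330,250:390].reshape(-1,3); Q=A[abs(A[:,2]-.091)<.003]; print('collar',Q[:,0].max(),Q[:,1].max(),Q[:,1].min())
c=snap('top'); packs(c,('red','green','yellow'),.038); pickle.dump(c,open('top1.pkl','wb'))
E
```

```text
tcp [ 0.4783 -0.3477  0.2518] yaw 0.44
[303 241  37  34 968] 0.1715 [ 0.4766 -0.3482  0.1704]
collar 0.4953532002824142 -0.32904064475785816 -0.36777235108440354
red mean [0.482 0.047 0.037] rect [476.  49.] [60. 91.] 76.5
green mean [ 0.771 -0.584  0.035] rect [ 773. -584.] [69. 59.] 22.5
green mean [0.631 0.073 0.037] rect [623.  75.] [60. 91.] 84.4
yellow mean [ 0.576 -0.197  0.037] rect [ 580. -203.] [ 61. 104.] 37.5
yellow mean [ 0.461 -0.099  0.037] rect [454. -97.] [ 61. 103.] 73.1
```

View pics/w7.png

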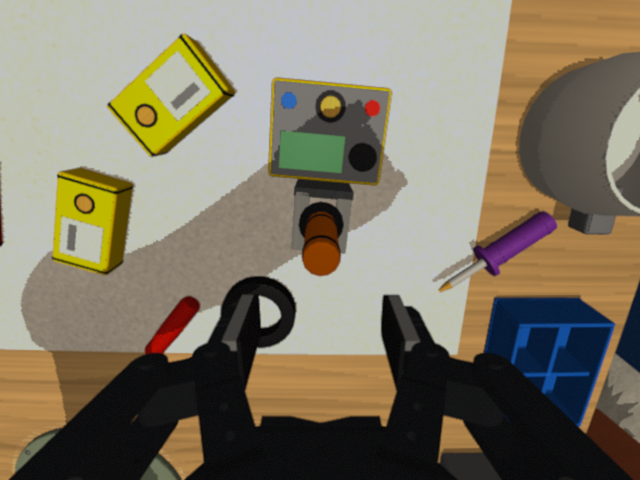

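The probe again stands upright in its fork at (321,240); yellow is at (90,220). Next come the packs, and I'll fit the cradle at the same time.

Request:
apply_moves([
  [-0.5, -5, 0, 0, 1],
  [-0.5, -5, 0, 0, 1],
  [-0.5, -5, 0, 0, 1],
  [-0.5, -5, 0, 0, 1],
  [-0.4, -5, 0, 0, 1],
])

```text
clock: 21.1
tcp_pos: [0.4519, -0.0966, 0.2514]
tcp_rot: [1.0, 0.004, -0.001, 0.0]
force: [1.5, -0.4, -0.7]
gripper_width: 0.0854
grasp_force: 0.0
```

Request:
apply_moves([
  [0, 0, 3, 8.7, 1],
  [0, 0, 3, 8.6, 1],
  [0, 0, 0, 0, 1],
  [0, 0, 0, 0, 1],
])

```text
clock: 21.6
tcp_pos: [0.4527, -0.0986, 0.1925]
tcp_rot: [0.989, -0.145, -0.0, 0.0]
force: [-0.0, 0.5, -0.2]
gripper_width: 0.0855
grasp_force: 0.0
```

```bash
python3 - <<'E'
from h import *
c=look('w8'); packs(c,('yellow',)); print(disc(c,(.48,-.103),.036,30))
for n in('top1','scene0'):
    c=pickle.load(open(n+'.pkl','rb')); P=cloud(c)
    B=P[(P[:,:,0]>.50)&(P[:,:,0]<.60)&(abs(P[:,:,1]-.306)<.06)&(P[:,:,2]>.03)&(P[:,:,2]<.1)]
    A=np.c_[B[:,:2],np.ones(len(B))]; k,*_=np.linalg.lstsq(A,B[:,2],rcond=None); print(n,len(B),'bed z=',k.round(4),'res',np.std(A@k-B[:,2]).round(4),'slope',np.hypot(*k[:2]).round(3),'dir',np.degrees(np.arctan2(k[1],k[0])).round(2))
    m=mask(c,'blue')>0; S=P[m]; S=S[(S[:,0]>.49)&(S[:,0]<.63)&(abs(S[:,1]-.305)<.06)&(abs(k[0]*S[:,0]+k[1]*S[:,1]+k[2]-S[:,2])<.006)]
    l=np.polyfit(S[:,0],S[:,1],1); print('stripe',len(S),l.round(4))
    F=P[m]; F=F[(F[:,0]>.36)&(F[:,0]<.49)&(abs(F[:,1]-.31)<.07)&(F[:,2]>.06)&(F[:,2]<.16)]
    g=np.polyfit(F[:,2],F[:,0]-.0*F[:,1],1) if len(F)>10 else None; print('back',len(F),g)
    if len(F)>20:
        A=np.c_[F[:,1:],np.ones(len(F))]; q,*_=np.linalg.lstsq(A,F[:,0],rcond=None); print('back x= a*y+b*z+c',q.round(4),np.std(A@q-F[:,0]).round(4))
E
```

```text
tcp [ 0.4529 -0.0985  0.1927] yaw -16.5
yellow mean [ 0.568 -0.188  0.035] rect [ 580. -199.] [61. 85.] 37.2
yellow mean [ 0.569 -0.178  0.036] rect [ 569. -178.] [ 7. 16.] 42.0
yellow mean [ 0.552 -0.162  0.034] rect [ 552. -162.] [59.  4.] 36.6
yellow mean [ 0.504 -0.11   0.035] rect [ 504. -110.] [59.  4.] 73.0
yellow mean [ 0.464 -0.098  0.035] rect [455. -96.] [60. 92.] 73.1
[(array([ 0.4804, -0.1032,  0.036 ]), [19, 19, 267], np.float64(0.0355))]
top1 1951 bed z= [ 0.3243 -0.0123 -0.1196] res 0.0034 slope 0.325 dir -2.17
stripe 148 [-0.0251  0.3195]
back 68 [-0.33514856  0.50178635]
back x= a*y+b*z+c [ 0.0252 -0.3266  0.4932] 0.0008
scene0 722 bed z= [ 0.3261 -0.0092 -0.1222] res 0.0013 slope 0.326 dir -1.62
stripe 34 [-0.0962  0.3619]
back 422 [-0.32614858  0.50113355]
back x= a*y+b*z+c [ 0.0273 -0.3251  0.4918] 0.0022
```

Request:
apply_moves([
  [0.2, -0.35, 5, 0, 1],
  [0, 0, 5, 0, 1],
  [0, 0, 4, 0, 1],
  [0, 0, 2.8, 0, 1],
  [0, 0, 0, 0, 1],
])

```text
clock: 22.28
tcp_pos: [0.4554, -0.0956, 0.0236]
tcp_rot: [0.989, -0.146, -0.001, -0.0]
force: [0.7, -1.5, 0.1]
gripper_width: 0.0856
grasp_force: 0.0
```

Request:
apply_moves([
  [0, 0, 0, 0, -1],
  [0, 0, 0, 0, -1],
  [0, 0, 0, 0, -1],
  [0, 0, 0, 0, -1],
], squeeze=40)

```text
clock: 22.78
tcp_pos: [0.4564, -0.0955, 0.0254]
tcp_rot: [0.989, -0.146, 0.001, -0.0]
force: [-2.2, -0.5, 11.6]
gripper_width: 0.0609
grasp_force: 41.1
```

Request:
apply_moves([
  [0, 0, -4, 0, -1],
  [0, 0, -5, 0, -1],
  [0, 0, -5, 0, -1],
  [0, 0, -5, -8, -1],
  [0, 0, 0, -7.1, -1],
])

```text
clock: 23.4
tcp_pos: [0.4567, -0.0953, 0.2175]
tcp_rot: [1.0, -0.013, 0.003, -0.0]
force: [-0.5, 0.2, -5.2]
gripper_width: 0.061
grasp_force: 50.7
```

Request:
apply_moves([
  [0, 0, 0, 0, -1],
  [0, 0, 0, 0, -1],
])

```text
clock: 23.65
tcp_pos: [0.4552, -0.0953, 0.2138]
tcp_rot: [1.0, -0.017, -0.0, -0.0]
force: [0.3, -0.8, -4.1]
gripper_width: 0.0615
grasp_force: 50.7
```

Request:
apply_moves([
  [1.3, -5.8, 0, 0, -1],
  [1.3, -5.8, 0, 0, -1],
  [1.3, -5.8, 0, 0, -1],
  [1.3, -5.8, 0, 0, -1],
  [1.3, -5.8, 0, 0, -1],
])

```text
clock: 24.28
tcp_pos: [0.5294, 0.1943, 0.2133]
tcp_rot: [1.0, -0.017, -0.0, 0.001]
force: [1.5, -1.5, -3.0]
gripper_width: 0.0616
grasp_force: 50.7
```

Request:
apply_moves([
  [1.3, -5.8, 0, 0, -1],
  [1.3, -5.7, 0, 0, -1],
  [0, 0, 0, 0, -1],
  [0, 0, 0, 0, -1],
])

```text
clock: 24.78
tcp_pos: [0.5588, 0.3059, 0.2129]
tcp_rot: [1.0, -0.016, -0.0, 0.001]
force: [0.3, -0.9, -3.8]
gripper_width: 0.0608
grasp_force: 50.7
```

```bash
python3 - <<'E'
from h import *
c=look('w9'); c2=snap('scene'); save(c2,'s9',(340,100,500,240),4)
E
```

```text
tcp [0.5589 0.3054 0.2133] yaw -1.9
```

View pics/w9.png

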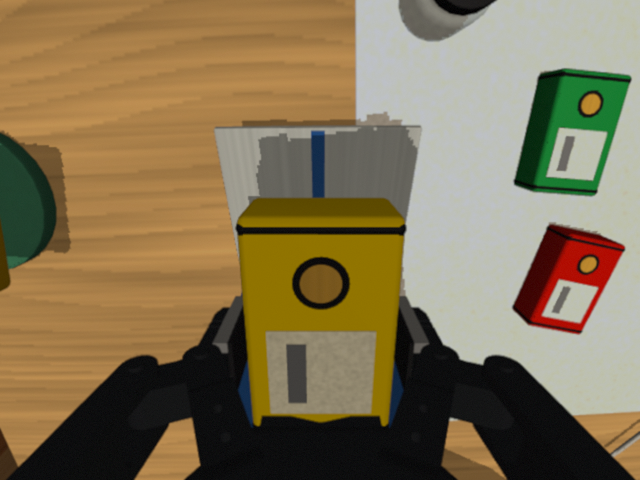

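The yellow pack is held over the cradle, aligned with the blue stripe at (318,163).

```bash
python3 - <<'E'
from h import *
c=pickle.load(open('w9.pkl','rb')); P=cloud(c); m=mask(c,'blue',(300,132,340,194))>0; S=P[m]; l=np.polyfit(S[:,0],S[:,1],1)
print('stripe',len(S),S.mean(0).round(4),l.round(4),'y@.53',np.polyval(l,.533).round(4),'slope',np.polyfit(S[:,0],S[:,2],1).round(4))
# bed side edges
B=P[130:200,225:415].reshape(-1,3); k=np.polyfit(S[:,0],S[:,2],1)
for x in(.60,.62): 
    b=B[(abs(B[:,0]-x)<.008)&(abs(np.polyval(k,B[:,0])-B[:,2])<.008)]; print(x,b[:,1].min(),b[:,1].max())
m=mask(c,'yellow')>0; Y=P[m]; Y=Y[(abs(Y[:,0]-.56)<.08)&(abs(Y[:,1]-.306)<.05)]; zt=np.percentile(Y[:,2],80); T=Y[abs(Y[:,2]-zt)<.004]; r=cv2.minAreaRect((T[:,:2]*1000).astype(np.float32)); print('pack',zt,r,np.polyfit(T[:,0],T[:,2],1))
print('front edge x',Y[:,0].max())
E
```

```text
stripe 721 [0.6119 0.3059 0.0755] [-0.0267  0.3222] y@.53 0.308 slope [ 0.4886 -0.2234]
0.6 0.2310443863571916 0.38066884448137855
0.62 0.23278150327743327 0.3770686937934772
pack 0.22309499795957977 ((561.3034057617188, 305.65826416015625), (61.87333297729492, 98.56565856933594), 88.02986145019531) [-0.00716045  0.22670451]
front edge x 0.6113322319706863
```

Request:
apply_moves([
  [-1.9, -0.2, 3, -0.4, -1],
  [0, 0, 4, 0, -1],
  [0, 0, 4, 0, -1],
  [0, 0, 0, 0, -1],
], squeeze=25)

```text
clock: 25.38
tcp_pos: [0.539, 0.3077, 0.1021]
tcp_rot: [1.0, -0.013, -0.002, 0.001]
force: [0.2, -0.5, -3.8]
gripper_width: 0.0611
grasp_force: 50.6
```

Request:
apply_moves([
  [0, 0, 0.5, 0, -1],
  [0, 0, 0.4, 0, -1],
  [0, 0, 0.3, 0, -1],
  [0, 0, 0.3, 0, -1],
  [0, 0, 0, 0, -1],
])

```text
clock: 26.0
tcp_pos: [0.539, 0.3095, 0.0894]
tcp_rot: [1.0, -0.012, -0.001, -0.0]
force: [-12.5, -0.7, 10.3]
gripper_width: 0.061
grasp_force: 53.3
```

Request:
apply_moves([
  [0, 0, 0.3, 0, -1],
  [0, 0, 0.3, 0, -1],
  [0, 0, 0, 0, -1],
])

```text
clock: 26.38
tcp_pos: [0.5379, 0.3096, 0.0832]
tcp_rot: [1.0, -0.012, -0.002, -0.0]
force: [-19.6, -1.3, 13.4]
gripper_width: 0.0607
grasp_force: 55.7
```

Request:
apply_moves([
  [0, 0, 0.2, 0, -1],
  [0, 0, 0.2, 0, -1],
  [0, 0, 0, 0, -1],
])

```text
clock: 26.75
tcp_pos: [0.5375, 0.3096, 0.0791]
tcp_rot: [1.0, -0.012, -0.003, -0.0]
force: [-22.3, -2.8, 13.8]
gripper_width: 0.0611
grasp_force: 57.3
```

```bash
cat >> h.py <<'E'
def held(c,col='yellow',cx=.535,cy=.308):
    P=cloud(c); Y=P[mask(c,col)>0]; Y=Y[(abs(Y[:,0]-cx)<.09)&(abs(Y[:,1]-cy)<.06)]
    # top face: robust plane via lstsq with trimming
    A=np.c_[Y[:,:2],np.ones(len(Y))]; w=Y[:,2]>np.percentile(Y[:,2],30)
    for _ in range(8): k,*_=np.linalg.lstsq(A[w],Y[w,2],rcond=None); w=abs(A@k-Y[:,2])<.003
    T=Y[w]; r=cv2.minAreaRect((T[:,:2]*1000).astype(np.float32)); print(col,len(T),'slope',k.round(3),'rect',np.round(r[0],1),np.round(r[1],1),round(r[2],1),'x',T[:,0].min().round(4),T[:,0].max().round(4),'z@centre',(k@[r[0][0]/1e3,r[0][1]/1e3,1]).round(4))
E
python3 - <<'E'
from h import *
c=look('w10'); held(c)
E
```

```text
tcp [0.5375 0.3096 0.0791] yaw -1.32
yellow 17253 slope [ 0.24  -0.006 -0.036] rect [534.3 309.5] [ 61.3 101. ] 88.8 x 0.4838 0.5852 z@centre 0.0901
```

Request:
apply_moves([
  [-0.2, 0.2, 0.2, 0, -1],
  [-0.2, 0, 0.2, 0, -1],
  [0, 0, 0.2, 0, -1],
  [0, 0, 0, 0, -1],
])

```text
clock: 27.3
tcp_pos: [0.5362, 0.3091, 0.075]
tcp_rot: [1.0, -0.011, 0.0, -0.002]
force: [-12.8, 4.7, 30.0]
gripper_width: 0.061
grasp_force: 59.9
```

```bash
python3 - <<'E'
from h import *
c=look('w11'); held(c)
E
```

```text
tcp [0.5362 0.3091 0.075 ] yaw -1.3
yellow 16296 slope [ 0.315 -0.007 -0.08 ] rect [533.2 308.7] [61.4 98.5] 88.8 x 0.4845 0.5829 z@centre 0.0863
```

Request:
apply_moves([
  [0, 0.1, -0.2, 0, -1],
  [-0.3, 0, 0.1, 0, -1],
  [-0.3, 0, 0.1, 0, -1],
  [0, 0, 0, 0, -1],
])

```text
clock: 27.85
tcp_pos: [0.5333, 0.3062, 0.0743]
tcp_rot: [1.0, -0.013, 0.004, -0.001]
force: [15.5, 0.0, 4.7]
gripper_width: 0.0612
grasp_force: 56.7
```

```bash
python3 - <<'E'
from h import *
c=look('w12'); held(c)
E
```

```text
tcp [0.5334 0.3062 0.0743] yaw -1.47
yellow 16391 slope [ 0.314 -0.009 -0.078] rect [530.1 306. ] [61.1 99.7] 88.8 x 0.4797 0.5801 z@centre 0.0854
```

Request:
apply_moves([
  [-0.3, -0.05, 0.1, 0, -1],
  [0, 0, 0, 0, -1],
  [0, 0, 0, 0, -1],
])

```text
clock: 28.28
tcp_pos: [0.5332, 0.3062, 0.0744]
tcp_rot: [1.0, -0.013, 0.006, -0.001]
force: [27.7, -3.0, 7.9]
gripper_width: 0.0611
grasp_force: 57.1
```

Request:
apply_moves([
  [-0.2, -0.05, 0.1, 0, -1],
  [0, 0, 0, 0, -1],
  [0, 0, 0, 0, -1],
])

```text
clock: 28.65
tcp_pos: [0.5332, 0.3062, 0.0743]
tcp_rot: [1.0, -0.014, 0.008, -0.001]
force: [36.2, -5.8, 14.7]
gripper_width: 0.0611
grasp_force: 57.9
```

Request:
apply_moves([
  [0.3, 0, -0.1, 0, -1],
  [0, 0, 0, 0, -1],
  [0, 0, 0, 0, 1],
  [0, 0, 0, 0, 1],
  [0, 0, 0, 0, 1],
])

```text
clock: 29.28
tcp_pos: [0.5276, 0.3075, 0.0716]
tcp_rot: [1.0, -0.012, -0.0, 0.0]
force: [0.6, 0.6, -0.0]
gripper_width: 0.0855
grasp_force: 0.0
```

Request:
apply_moves([
  [0, 0, -3, 0, 1],
  [0, 0, -5, 0, 1],
  [0, 0, -5, 0, 1],
  [0, 0, 0, 0, 1],
  [0, 0, 0, 0, 1],
])

```text
clock: 29.9
tcp_pos: [0.5275, 0.3077, 0.2014]
tcp_rot: [1.0, -0.012, -0.0, -0.0]
force: [-0.8, -0.3, -0.4]
gripper_width: 0.0854
grasp_force: 0.0
```

```bash
python3 - <<'E'
from h import *
c=look('w13'); held(c); packs(c,('red','green'))
c=snap('top'); packs(c,('red','green'),.038)
E
```

```text
tcp [0.5274 0.3075 0.2009] yaw -1.35
yellow 5660 slope [ 0.32  -0.009 -0.082] rect [529.2 306. ] [61.6 99.8] 88.5 x 0.479 0.5797 z@centre 0.085
red mean [0.526 0.044 0.034] rect [526.  44.] [54.  4.] 75.8
red mean [0.485 0.056 0.035] rect [475.  53.] [63. 97.] 75.8
green mean [0.674 0.081 0.035] rect [674.  80.] [46.  4.] 84.4
green mean [0.629 0.084 0.035] rect [622.  79.] [63. 98.] 84.2
red mean [0.483 0.047 0.037] rect [476.  49.] [60. 91.] 76.2
green mean [ 0.771 -0.584  0.035] rect [ 773. -583.] [68. 58.] 21.2
green mean [0.632 0.073 0.037] rect [623.  75.] [59. 91.] 84.4
```

View pics/w13.png

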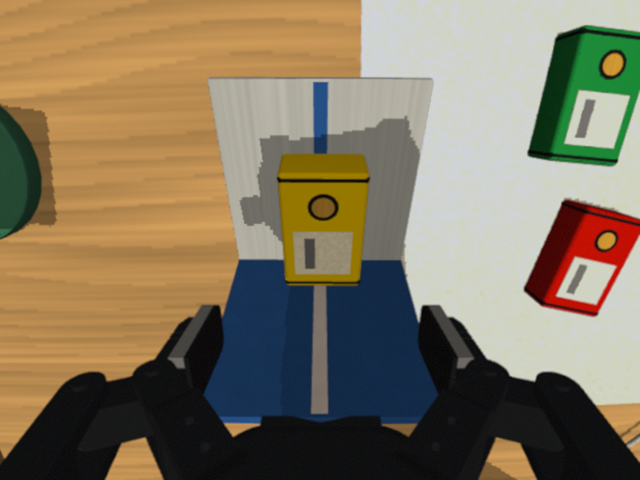

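Yellow sits flat against the backstop on the stripe at (322,220). Red comes next, at (585,258).

Request:
apply_moves([
  [-0.9, 5.15, -2, 0, 1],
  [-0.9, 5.15, 0, 0, 1],
  [-0.9, 5.15, 0, 0, 1],
  [-0.9, 5.15, 0, 0, 1],
  [-0.9, 5.15, 0, 0, 1],
])

```text
clock: 30.62
tcp_pos: [0.476, 0.0496, 0.2212]
tcp_rot: [1.0, -0.012, -0.0, 0.0]
force: [1.8, -0.7, 0.7]
gripper_width: 0.0854
grasp_force: 0.0
```

Request:
apply_moves([
  [0, 0, 3, 6.3, 1],
  [0, 0, 0, 6.3, 1],
  [0, 0, 0, 0, 1],
  [0, 0, 0, 0, 1],
])

```text
clock: 31.12
tcp_pos: [0.4768, 0.0512, 0.1917]
tcp_rot: [0.993, -0.12, -0.0, 0.0]
force: [0.6, -0.3, -0.8]
gripper_width: 0.085
grasp_force: 0.0
```

```bash
cat >> h.py <<'E'
def graspmove(c,X,long_deg_guess,zt=.036):
    """disc centre near X -> pack centre, tool move (cm, deg) from the current pose"""
    d=disc(c,X,zt,40); d=max(d,key=lambda k:k[1][2]); print(d)
    s=env.read_state(); x=Ro.from_quat(s['tcp_rot']).as_matrix()[:2,0]; yaw=np.degrees(np.arctan2(x[1],x[0]))
    a=np.radians(long_deg_guess); ctr=d[0][:2]-.026*np.array([np.cos(a),np.sin(a)]); e=ctr-s['tcp_pos'][:2]
    print('centre',ctr.round(4),'yaw',yaw.round(2),'move tx,ty cm',(100*e@x).round(2),(100*e@[x[1],-x[0]]).round(2),'turn',(yaw-long_deg_guess).round(2),'z',s['tcp_pos'][2])
E
python3 - <<'E'
from h import *
c=look('w14'); packs(c,('red',)); graspmove(c,(.502,.0454),-14)
E
```

```text
tcp [0.4769 0.0512 0.1918] yaw -13.7
red mean [0.526 0.04  0.035] rect [525.  40.] [58.  3.] 76.2
red mean [0.486 0.049 0.035] rect [477.  52.] [60. 91.] 76.0
(array([0.5018, 0.0418, 0.036 ]), [10, 14, 91], np.float64(0.0368))
centre [0.4766 0.0481] yaw -13.83 move tx,ty cm 0.05 0.31 turn 0.17 z 0.19179864630072999
```

Request:
apply_moves([
  [0, 0, 5, 0, 1],
  [0, 0, 5, 0, 1],
  [0, 0, 4, 0, 1],
  [0, 0, 2.7, 0, 1],
  [0, 0, 0, 0, 1],
])

```text
clock: 31.8
tcp_pos: [0.4762, 0.0508, 0.0239]
tcp_rot: [0.993, -0.121, -0.001, 0.0]
force: [0.6, -0.4, 0.3]
gripper_width: 0.0854
grasp_force: 0.0
```

Request:
apply_moves([
  [0, 0, 0, 0, -1],
  [0, 0, 0, 0, -1],
  [0, 0, 0, 0, -1],
  [0, 0, 0, 0, -1],
], squeeze=40)

```text
clock: 32.3
tcp_pos: [0.4775, 0.0514, 0.0262]
tcp_rot: [0.993, -0.121, 0.001, -0.0]
force: [-1.0, -0.9, 5.2]
gripper_width: 0.0613
grasp_force: 42.5
```

Request:
apply_moves([
  [0, 0, -4, 0, -1],
  [0, 0, -5, 0, -1],
  [0, 0, -5, 0, -1],
  [0, 0, -5, -6.2, -1],
  [0, 0, -2, -6.2, -1],
])

```text
clock: 32.92
tcp_pos: [0.4772, 0.0513, 0.2379]
tcp_rot: [1.0, -0.012, 0.002, -0.001]
force: [0.4, -0.1, -4.7]
gripper_width: 0.0608
grasp_force: 49.9
```

Request:
apply_moves([
  [0, 0, 0, 0, -1],
  [0, 0, 0, 0, -1],
])

```text
clock: 33.17
tcp_pos: [0.4763, 0.0514, 0.2342]
tcp_rot: [1.0, -0.015, -0.0, -0.0]
force: [0.3, -0.6, -4.3]
gripper_width: 0.0611
grasp_force: 50.0
```

Request:
apply_moves([
  [1.05, -5.13, 0, 0, -1],
  [1.05, -5.13, 0, 0, -1],
  [1.05, -5.13, 0, 0, -1],
  [1.05, -5.13, 0, 0, -1],
  [1.05, -5.13, 0, 0, -1],
])

```text
clock: 33.8
tcp_pos: [0.5361, 0.3075, 0.2331]
tcp_rot: [1.0, -0.015, -0.001, 0.001]
force: [1.3, -0.3, -3.2]
gripper_width: 0.0606
grasp_force: 49.9
```

Request:
apply_moves([
  [0, 0, 0, 0, -1],
  [0, 0, 0, 0, -1],
])

```text
clock: 34.05
tcp_pos: [0.5361, 0.3052, 0.2334]
tcp_rot: [1.0, -0.015, -0.001, 0.001]
force: [-0.3, -0.3, -3.7]
gripper_width: 0.0607
grasp_force: 49.9
```

```bash
python3 - <<'E'
from h import *
c=look('w15'); held(c,'red'); 
P=cloud(c); m=mask(c,'blue',(295,30,345,160))>0; S=P[m]; S=S[S[:,2]<.12]; print('stripe',len(S),S.mean(0).round(4),np.polyfit(S[:,0],S[:,1],1).round(4))
E
```

```text
tcp [0.5362 0.3049 0.2339] yaw -1.7
red 18250 slope [-0.007 -0.002  0.247] rect [539.  304.9] [61.3 98.2] 88.5 x 0.4892 0.5886 z@centre 0.2425
stripe 645 [0.6124 0.3059 0.0745] [-0.028   0.3231]
```

Request:
apply_moves([
  [-0.8, -0.15, 3, 0, -1],
  [0, 0, 3.5, 0, -1],
  [0, 0, 3.2, 0, -1],
  [0, 0, 0, 0, -1],
], squeeze=25)

```text
clock: 34.6
tcp_pos: [0.5275, 0.3063, 0.1363]
tcp_rot: [1.0, -0.015, -0.001, 0.001]
force: [-1.2, -0.6, -2.6]
gripper_width: 0.0615
grasp_force: 49.8
```

Request:
apply_moves([
  [0, 0, 0.4, 0, -1],
  [0, 0, 0.4, 0, -1],
  [0, 0, 0.3, 0, -1],
  [0, 0, 0.3, 0, -1],
  [0, 0, 0, 0, -1],
])

```text
clock: 35.22
tcp_pos: [0.5278, 0.3081, 0.1244]
tcp_rot: [1.0, -0.014, -0.001, -0.0]
force: [-10.2, -0.6, 9.8]
gripper_width: 0.0611
grasp_force: 52.2
```

Request:
apply_moves([
  [-0.1, 0, 0.3, 0, -1],
  [-0.1, 0, 0.3, 0, -1],
  [0, 0, 0, 0, -1],
])

```text
clock: 35.6
tcp_pos: [0.5257, 0.3082, 0.1183]
tcp_rot: [1.0, -0.014, -0.001, -0.0]
force: [-10.3, -1.8, 8.5]
gripper_width: 0.0608
grasp_force: 53.3
```

```bash
python3 - <<'E'
from h import *
c=look('w16'); held(c,'red'); held(c,'yellow')
E
```

```text
tcp [0.5258 0.3082 0.1184] yaw -1.55
red 18195 slope [ 0.166 -0.005  0.042] rect [524.9 307.8] [ 61.2 102.7] 88.7 x 0.4736 0.5768 z@centre 0.1281
yellow 3448 slope [-3.445  0.096  2.066] rect [583.8 304.6] [59.6  8.9] 88.0 x 0.5783 0.5888 z@centre 0.0845
```

Request:
apply_moves([
  [0, 0.15, 0.3, 0, -1],
  [0, 0, 0.3, 0, -1],
  [0, 0, 0.2, 0, -1],
  [0, 0, 0, 0, -1],
])

```text
clock: 36.15
tcp_pos: [0.5238, 0.3079, 0.1104]
tcp_rot: [1.0, -0.013, -0.003, -0.001]
force: [-24.4, 4.0, 20.8]
gripper_width: 0.061
grasp_force: 57.6
```

Request:
apply_moves([
  [-0.1, 0, 0.1, 0, -1],
  [-0.1, 0, 0.1, 0, -1],
  [0, 0, 0, 0, -1],
])

```text
clock: 36.52
tcp_pos: [0.5232, 0.308, 0.1095]
tcp_rot: [1.0, -0.013, -0.001, -0.001]
force: [-20.6, 3.5, 31.4]
gripper_width: 0.061
grasp_force: 59.1
```

```bash
python3 - <<'E'
from h import *
c=look('w17'); held(c,'red'); held(c,'yellow')
E
```

```text
tcp [0.5232 0.308  0.1095] yaw -1.49
red 16288 slope [ 0.314 -0.007 -0.041] rect [522.8 307.9] [60.9 96.1] 88.1 x 0.4739 0.571 z@centre 0.1208
yellow 4314 slope [-3.047  0.084  1.836] rect [583.  304.5] [59.6 10.4] 88.0 x 0.5768 0.5883 z@centre 0.0847
```

Request:
apply_moves([
  [0, 0.15, -0.2, 0, -1],
  [-0.3, 0, 0.1, 0, -1],
  [-0.3, 0, 0.1, 0, -1],
  [0, 0, 0, 0, -1],
])

```text
clock: 37.08
tcp_pos: [0.521, 0.305, 0.1089]
tcp_rot: [1.0, -0.014, 0.003, -0.0]
force: [13.6, 0.2, 3.3]
gripper_width: 0.0611
grasp_force: 55.5
```

Request:
apply_moves([
  [-0.2, 0, 0.1, 0, -1],
  [0, 0, 0, 0, -1],
  [0, 0, 0, 0, -1],
])

```text
clock: 37.45
tcp_pos: [0.521, 0.305, 0.1089]
tcp_rot: [1.0, -0.014, 0.005, -0.001]
force: [21.6, -0.3, 8.9]
gripper_width: 0.0613
grasp_force: 56.3
```

```bash
python3 - <<'E'
from h import *
c=look('w18'); held(c,'red'); held(c,'yellow')
E
```

```text
tcp [0.5209 0.305  0.1088] yaw -1.63
red 16440 slope [ 0.315 -0.009 -0.041] rect [520.2 304.8] [60.8 96.6] 88.5 x 0.4721 0.5691 z@centre 0.12
yellow 4696 slope [-2.929  0.083  1.767] rect [582.4 304.4] [60.2 11.5] 88.4 x 0.576 0.5886 z@centre 0.0864
```

Request:
apply_moves([
  [0.2, 0, -0.1, 0, -1],
  [0, 0, 0, 0, -1],
  [0, 0, 0, 0, 1],
  [0, 0, 0, 0, 1],
  [0, 0, 0, 0, 1],
])

```text
clock: 38.12
tcp_pos: [0.5181, 0.305, 0.1076]
tcp_rot: [1.0, -0.014, -0.0, 0.0]
force: [-0.2, -0.8, -0.1]
gripper_width: 0.0857
grasp_force: 0.0
```

Request:
apply_moves([
  [0, 0, -3, 0, 1],
  [0, 0, -5, 0, 1],
  [0, 0, -4, 0, 1],
  [0, 0, 0, 0, 1],
  [0, 0, 0, 0, 1],
])

```text
clock: 38.75
tcp_pos: [0.5179, 0.3052, 0.2272]
tcp_rot: [1.0, -0.014, -0.0, 0.0]
force: [-0.9, 0.2, -0.0]
gripper_width: 0.0855
grasp_force: 0.0
```

```bash
python3 - <<'E'
from h import *
c=look('w19'); held(c,'red'); held(c,'yellow'); packs(c,('green',)); graspmove(c,(.65,.075),-5.8)
E
```

```text
tcp [0.5179 0.3051 0.2269] yaw -1.56
red 5805 slope [ 0.318 -0.008 -0.043] rect [519.4 304.9] [60.6 97.5] 88.3 x 0.4701 0.5683 z@centre 0.1197
yellow 1365 slope [-2.906  0.084  1.753] rect [582.4 304.4] [59.5 11.2] 88.4 x 0.5761 0.5881 z@centre 0.0863
green mean [0.673 0.074 0.035] rect [673.  74.] [60.  4.] 84.1
green mean [0.63  0.081 0.035] rect [622.  79.] [62. 98.] 84.2
(array([0.6497, 0.075 , 0.036 ]), [21, 23, 367], np.float64(0.0353))
centre [0.6238 0.0776] yaw -1.56 move tx,ty cm 11.21 22.45 turn 4.24 z 0.22689997566863862
```

View pics/w19.png

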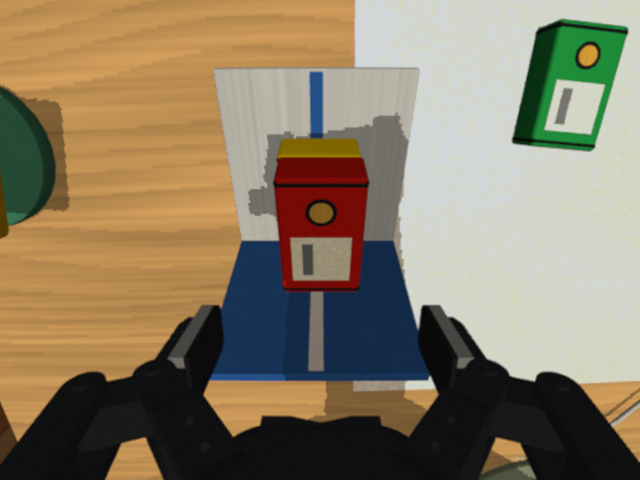

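Red is flat on yellow, in line with the stripe, at (321,215). Green is at (573,85).

Request:
apply_moves([
  [2.24, 4.49, 0, 0, 1],
  [2.24, 4.49, 0, 0, 1],
  [2.24, 4.49, 0, 0, 1],
  [2.24, 4.49, 0, 0, 1],
  [2.24, 4.49, 0, 0, 1],
])

```text
clock: 39.42
tcp_pos: [0.6243, 0.0761, 0.2266]
tcp_rot: [1.0, -0.014, -0.001, 0.0]
force: [0.2, 0.6, 0.8]
gripper_width: 0.0859
grasp_force: 0.0
```

Request:
apply_moves([
  [0, 0, 3, 4.2, 1],
  [0, 0, 0, 0, 1],
  [0, 0, 0, 0, 1],
])

```text
clock: 39.8
tcp_pos: [0.6241, 0.0782, 0.198]
tcp_rot: [0.999, -0.049, -0.0, 0.0]
force: [-0.6, 0.8, -0.5]
gripper_width: 0.0852
grasp_force: 0.0
```

```bash
python3 - <<'E'
from h import *
c=look('w20'); packs(c,('green',)); graspmove(c,(.65,.075),-5.8)
E
```

```text
tcp [0.6242 0.0783 0.1984] yaw -5.63
green mean [0.674 0.073 0.035] rect [674.  73.] [58.  4.] 84.5
green mean [0.634 0.076 0.035] rect [624.  77.] [60. 93.] 84.2
(array([0.6501, 0.0743, 0.036 ]), [18, 18, 232], np.float64(0.037))
centre [0.6242 0.0769] yaw -5.64 move tx,ty cm 0.01 0.13 turn 0.16 z 0.19837844820619915
```

Request:
apply_moves([
  [0, 0.1, 5, 0, 1],
  [0, 0, 5, 0, 1],
  [0, 0, 4, 0, 1],
  [0, 0, 3.4, 0, 1],
  [0, 0, 0, 0, 1],
])

```text
clock: 40.48
tcp_pos: [0.6232, 0.0771, 0.0228]
tcp_rot: [0.999, -0.05, -0.001, 0.0]
force: [0.1, -1.3, 0.6]
gripper_width: 0.0851
grasp_force: 0.0
```

Request:
apply_moves([
  [0, 0, 0, 0, -1],
  [0, 0, 0, 0, -1],
  [0, 0, 0, 0, -1],
  [0, 0, 0, 0, -1],
], squeeze=40)

```text
clock: 40.98
tcp_pos: [0.6251, 0.0769, 0.0259]
tcp_rot: [0.999, -0.05, 0.001, -0.0]
force: [-2.2, 0.3, 7.2]
gripper_width: 0.0611
grasp_force: 43.4
```

Request:
apply_moves([
  [0, 0, -4, 0, -1],
  [0, 0, -5, 0, -1],
  [0, 0, -5, 0, -1],
  [0, 0, -5, -4.2, -1],
  [0, 0, -5, 0, -1],
])

```text
clock: 41.6
tcp_pos: [0.6238, 0.0765, 0.2671]
tcp_rot: [1.0, -0.013, 0.001, -0.0]
force: [0.7, 0.7, -2.7]
gripper_width: 0.0607
grasp_force: 46.6
```

Request:
apply_moves([
  [0, 0, 0, 0, -1],
  [0, 0, 0, 0, -1],
])

```text
clock: 41.85
tcp_pos: [0.6236, 0.0769, 0.2639]
tcp_rot: [1.0, -0.014, 0.0, -0.0]
force: [-0.4, 0.5, -2.6]
gripper_width: 0.0613
grasp_force: 46.7
```

Request:
apply_moves([
  [-2.1, -4.5, 0, 0, -1],
  [-2.1, -4.5, 0, 0, -1],
  [-2.1, -4.5, 0, 0, -1],
  [-2.1, -4.5, 0, 0, -1],
  [-2.1, -4.5, 0, 0, -1],
])

```text
clock: 42.48
tcp_pos: [0.5239, 0.3057, 0.2627]
tcp_rot: [1.0, -0.014, -0.001, 0.001]
force: [0.8, 1.3, -2.5]
gripper_width: 0.0614
grasp_force: 46.6
```

Request:
apply_moves([
  [0, 0, 0, 0, -1],
  [0, 0, 0, 0, -1],
])

```text
clock: 42.72
tcp_pos: [0.525, 0.3039, 0.263]
tcp_rot: [1.0, -0.014, -0.0, 0.001]
force: [-0.0, -0.3, -2.8]
gripper_width: 0.061
grasp_force: 46.6
```

```bash
python3 - <<'E'
from h import *
c=look('w21'); held(c,'green')
E
```

```text
tcp [0.5253 0.3033 0.2633] yaw -1.64
green 18286 slope [-0.007 -0.001  0.277] rect [527.3 303.5] [62.1 99.2] 89.1 x 0.4778 0.5773 z@centre 0.2724
```

Request:
apply_moves([
  [-0.8, -0.15, 3, 0, -1],
  [0, 0, 3.5, 0, -1],
  [0, 0, 2.8, 0, -1],
  [0, 0, 0, 0, -1],
], squeeze=25)

```text
clock: 43.28
tcp_pos: [0.517, 0.3045, 0.1694]
tcp_rot: [1.0, -0.015, -0.001, 0.001]
force: [0.4, 0.1, -2.5]
gripper_width: 0.061
grasp_force: 46.5
```

Request:
apply_moves([
  [0, 0, 0.4, 0, -1],
  [0, 0, 0.4, 0, -1],
  [0, 0, 0.3, 0, -1],
  [0, 0, 0.3, 0, -1],
  [0, 0, 0, 0, -1],
])

```text
clock: 43.9
tcp_pos: [0.5167, 0.3064, 0.1574]
tcp_rot: [1.0, -0.014, -0.001, -0.0]
force: [-9.8, -0.8, 9.8]
gripper_width: 0.0608
grasp_force: 49.0
```

Request:
apply_moves([
  [-0.1, 0, 0.3, 0, -1],
  [-0.1, 0, 0.3, 0, -1],
  [0, 0, 0, 0, -1],
])

```text
clock: 44.28
tcp_pos: [0.5145, 0.3064, 0.1513]
tcp_rot: [1.0, -0.014, -0.001, -0.0]
force: [-10.1, -0.8, 8.9]
gripper_width: 0.0614
grasp_force: 50.0
```

```bash
python3 - <<'E'
from h import *
c=look('w22'); held(c,'green'); held(c,'red'); held(c,'yellow')
E
```

```text
tcp [0.5146 0.3064 0.1513] yaw -1.55
green 18376 slope [ 0.181 -0.005  0.07 ] rect [513.7 306.3] [ 62.  101.9] 88.2 x 0.4624 0.5652 z@centre 0.1616
red 3524 slope [-3.413  0.094  2.045] rect [572.5 303.5] [59.5  8.9] 88.0 x 0.567 0.5773 z@centre 0.1194
yellow 2628 slope [-2.926  0.082  1.766] rect [582.3 304.5] [59.6 10.9] 88.6 x 0.5762 0.588 z@centre 0.0871
```

Request:
apply_moves([
  [0, 0.15, 0.3, 0, -1],
  [0, 0, 0.3, 0, -1],
  [-0.1, 0, 0.2, 0, -1],
  [-0.1, 0, 0.1, 0, -1],
  [0, 0, 0, 0, -1],
])

```text
clock: 44.95
tcp_pos: [0.5121, 0.3062, 0.1433]
tcp_rot: [1.0, -0.013, -0.001, -0.001]
force: [-19.9, 2.6, 29.5]
gripper_width: 0.061
grasp_force: 55.2
```

```bash
python3 - <<'E'
from h import *
c=look('w23'); held(c,'green'); held(c,'red'); held(c,'yellow')
E
```

```text
tcp [0.5121 0.3062 0.1433] yaw -1.49
green 16779 slope [ 0.315 -0.007 -0.004] rect [508.4 306. ] [ 62.  101.9] 88.5 x 0.4568 0.5597 z@centre 0.154
red 4372 slope [-3.033  0.082  1.829] rect [571.6 303.4] [59.6  9.9] 88.3 x 0.5658 0.5772 z@centre 0.1197
yellow 2875 slope [-2.9    0.081  1.751] rect [582.1 304.4] [59.8 10.6] 88.5 x 0.5761 0.5881 z@centre 0.0874
```

Request:
apply_moves([
  [0, 0.05, -0.2, 0, -1],
  [-0.3, 0, 0.1, 0, -1],
  [-0.3, 0, 0.1, 0, -1],
  [0, 0, 0, 0, -1],
])

```text
clock: 45.5
tcp_pos: [0.51, 0.3044, 0.143]
tcp_rot: [1.0, -0.014, 0.003, -0.001]
force: [13.0, 0.7, 5.2]
gripper_width: 0.0609
grasp_force: 52.1
```

Request:
apply_moves([
  [-0.2, 0, 0.05, 0, -1],
  [0, 0, 0, 0, -1],
  [0, 0, 0, 0, -1],
])

```text
clock: 45.88
tcp_pos: [0.5098, 0.3044, 0.1432]
tcp_rot: [1.0, -0.014, 0.005, -0.001]
force: [23.4, -0.1, 5.5]
gripper_width: 0.0612
grasp_force: 52.0
```

```bash
python3 - <<'E'
from h import *
c=look('w24'); held(c,'green'); held(c,'red'); held(c,'yellow')
E
```

```text
tcp [0.5098 0.3043 0.1431] yaw -1.63
green 17203 slope [ 0.318 -0.009 -0.004] rect [506.7 304.2] [ 62.1 101.3] 88.9 x 0.4559 0.5577 z@centre 0.1539
red 4581 slope [-2.905  0.081  1.756] rect [570.9 303.3] [59.5 11. ] 88.6 x 0.5647 0.577 z@centre 0.1216
yellow 2751 slope [-2.884  0.081  1.742] rect [582.1 304.8] [59.7 10.9] 88.4 x 0.5762 0.5884 z@centre 0.0873
```

Green is against the backstop, so I'll release it and check.

Request:
apply_moves([
  [0.2, 0, -0.05, 0, -1],
  [0, 0, 0, 0, -1],
  [0, 0, 0, 0, 1],
  [0, 0, 0, 0, 1],
  [0, 0, 0, 0, 1],
])

```text
clock: 46.55
tcp_pos: [0.507, 0.3044, 0.1416]
tcp_rot: [1.0, -0.014, -0.0, 0.0]
force: [0.1, -0.8, 0.4]
gripper_width: 0.0847
grasp_force: 0.0
```

Request:
apply_moves([
  [0, 0, -3, 0, 1],
  [0, 0, -5, 0, 1],
  [0, 0, -4, 0, 1],
  [0, 0, 0, 0, 1],
  [0, 0, 0, 0, 1],
])

```text
clock: 47.18
tcp_pos: [0.5068, 0.3045, 0.2612]
tcp_rot: [1.0, -0.014, -0.0, 0.0]
force: [-0.9, 0.1, 0.3]
gripper_width: 0.0848
grasp_force: 0.0
```

```bash
python3 - <<'E'
from h import *
c=look('w25')
for k in('green','red','yellow'): held(c,k)
c=snap('scene'); save(c,'s25')
E
```

```text
tcp [0.5068 0.3044 0.2609] yaw -1.56
green 6048 slope [ 0.319 -0.008 -0.006] rect [507.6 304.1] [62.  98.9] 88.6 x 0.4576 0.5574 z@centre 0.1537
red 1290 slope [-2.886  0.08   1.745] rect [570.6 303.5] [59.6  9.9] 88.4 x 0.565 0.5763 z@centre 0.1222
yellow 959 slope [-2.924  0.082  1.764] rect [582.1 304.7] [59.5 10.4] 88.7 x 0.5766 0.5879 z@centre 0.0874
```

View pics/s25.png

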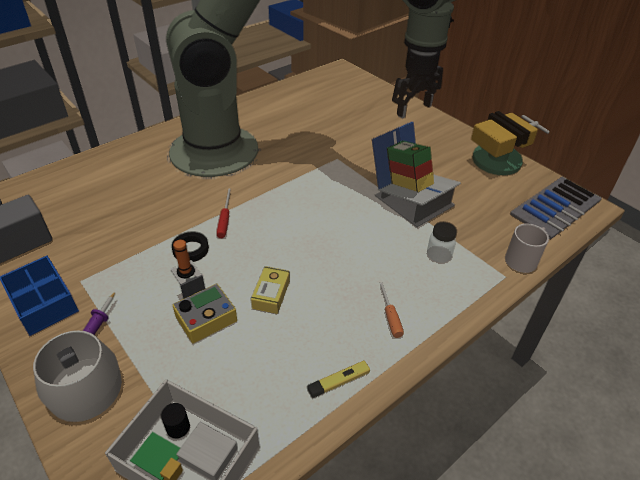

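View pics/w25.png

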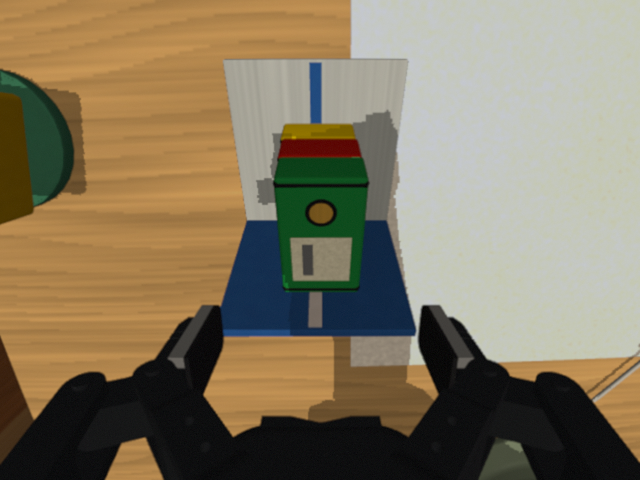

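The scene shows the pile green/red/yellow at (410,165) in the cradle. The probe is in its fork at (181,260), and the jar, tape and orange screwdriver are where they were. Handing in.

```bash
python3 -c "
from bench import env
print(env.close_job())"
```

```text
the job is handed in; nothing more can be done
None
```

The job is done and handed in at 47 s, with no verdict returned: the probe touched the zero pad, then yellow, green and red (white was absent), and hangs upright in its fork again; yellow, red and green are stacked flat against the cradle's backstop. The purple look-alike probe fell over early on with the arm nowhere near it, and I left it where it lay.

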